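# Open the double-latched guard hood of a gear unit

### The arm

A 6-joint arm with a two-finger parallel gripper is mounted at the origin on a cart in front of the work surface, level with it; the furniture and walls round the work are solid. World frame = base frame: x ahead of the robot, y to its left, z up, the work surface at z = 0. Lengths are in m, angles in rad, forces in N, time in s.
With the tool pointing down it reaches from about 0.3 to 0.85 m from the base axis. Payload 4.2 kg.
Tool frame: the origin (TCP) lies on the centre line of the jaws, within the pads' length; the fingertips stand 14 mm ahead of it and the grasp point (between the pads) lies 5 mm behind it; z points along the fingers, y is the line along which they close (so a half turn about z gives the same grasp; the last joint's range is limited). The gripper opens to 91 mm and grips with 3 to 60 N. Pads are 32 mm wide; open, the fingers measure 118 mm over their backs; the gripper's body (76 mm by 178 mm) begins 60 mm behind the grasp point.
Start: joints at [-1.15, 0.32, 1.565, -0, 1.257, -0.02], TCP at [0.245, -0.52, 0.228] pointing down, gripper open.
Joint ranges: [-3.11, 3.11], [-0.84, 2.01], [0.21, 2.61], [-1.34, 4.49], [0.05, 2.63], [-2.56, 2.56]. Speed limits (rad/s): [2.57, 2.57, 3.14, 3.14, 3.14, 3.14].

### API

Orientations are given as [roll, pitch, yaw] about the fixed x, y, z axes, in that order (R = Rz(yaw) Ry(pitch) Rx(roll)).
In Python, from rig import manip gives the robot as it stands. The module is installed in compiled form; this text tells all that it offers.
- The arm moves only by the tool jog_arm, never from a script. Its argument "commands" is a list of rows, each an object of numbers: "dx", "dy", "dz": the shift along the tool's x, y, z in cm; "rx", "ry", "rz": the turn, a rotation vector about the tool's x, y, z in degrees. In form: [{"dx": .., "dy": .., "dz": .., "rx": .., "ry": .., "rz": ..}, ...]. A call has 1 to 20 rows; each row is the pose to reach, as a shift and turn from the pose commanded when the call began, along the tool's axes at that moment; what a row does not reach only later rows make up. A row lasts 1/12 s, in which the tool goes at most 41.7 mm and 7.16 degrees, less where a joint would pass 70% of its speed; a pose out of reach is approached as far as the arm can. A call with a gripper value outside its range is refused whole. "jaw" is the gripper's target within -1 to 1 (fully open at 1, half-way at 0, shut at -1), set as the call begins (left out, the last holds). The fingers move at their own pace and stop on an object; the grip force is fixed at half the most. Time passes only in rows, so rows that repeat a pose let the fingers close. It gives the time, the measured TCP pose, the force, the opening and the grip force at its end, in the units of the state.
- manip.sense(): the state, without advancing time (a new reading comes with each control period).
- manip.get_image(name): name is "scene" or "top"; returns the picture (420x560x3 uint8, red, green, blue); there is no depth.
- manip.calibration(name): a dict with "fx", "fy", "cx", "cy" (pixels), "distortion" ([k1, k2, p1, p2, k3] as OpenCV has them; the pictures are not rectified), "rvec" (rotation vector, rad) and "tvec" (3), from world to camera coordinates, as OpenCV has them. Camera axes: x right, y down, z forward; pixel columns grow to the right and rows downward; lengths in m; the calibration is good to about 2 mm. A picture is of the moment at which its call begins. calibration takes no time and is no camera call.
- manip.sign_off(): hands the job in; it is judged then, once.
Trained networks look in the newest picture that a camera, given by its name, has taken for a name from the list of things; names that differ only in an ending like _2 or _b are one class to them, and where a whole thing is asked for, a point or a joint stands for the part that bears it (a point fixed in the world has none). Each returns a list of dicts, best first, with "p" (0 to 1); they miss things now and then, are a little off and sometimes report something else, mostly with a low value. They report only what shows in the picture. A call takes as long as a camera call.
- manip.find_in(camera, name): "xy" ([column, row] in pixels, amid what is visible of it).
- manip.masks_of(camera, name): "pixels" (420x560 bool, what is visible of it) and "xy" ([column, row] in pixels, amid what is visible of it).
- manip.landmark_of(camera, name): "xy" ([column, row] in pixels: a listed point, or the origin of a listed thing).
The state is a dict: "clock": time; "joint_pos": joint angles; "dq": joint speeds; "joint_efforts": joint torques, N m; "tcp_pos": TCP position; "eef_rot": TCP orientation; "wrist_force": force on the tool from outside, world axes, zero at the start; "moment": the same for the moment, N m; "opening": opening from 0.0 (shut) to 1.0 (fully open); "grasp_force": force on a finger pad.
Only numpy, scipy, OpenCV 4.12 (cv2) and the standard library are available. Lean on these libraries where they do the work, as an engineer would, in place of code of your own. Each camera call takes 0.05 s, during which the arm holds its last target. There are 200 camera calls.

### The job

Open the guard hood of the gear unit so that the change gears can be got at: give the wing knob its quarter turn to let the hood go, and lift the front lip a little until the hood hangs on its hidden safety catch. Then reach in under the raised skirt, feel your way to the left along the slot until you meet the catch's tongue, push it gently to the left, lift the hood past the catch while you hold the tongue aside, and swing the hood up until it stands upright or further. Do not force the catch or strain the hood against it.

Things in the scene. Friction and masses are not known exactly. Their poses are not given: they have to be found in the camera images.
- gear_unit: bench gear unit fixed to the table: dark grey open-topped steel box, 170 mm deep (x), 240 mm wide (y), 130 mm high, under a lighter grey hinged hood. Origin: centre of its underside, on the table. x runs from its front to its rear (away from the robot at yaw 0), y to its left, z up. Offsets given for the other things are mm in this frame
- hood_hinge (a point): middle of the hood's hinge axis (along the unit's y) at x 83, z 132. The hood is a 4 mm plate, underside z 130, top z 134, y -122 to 122, with a front skirt hanging from it
- hood_lip (a point): middle of the front edge of the hood's lip; hood closed: x -105, z 132. The lip is the hood's plate jutting out 16 mm in front of the skirt, free underneath; moves with the hood
- skirt_edge (a point): middle of the lower edge of the hood's front skirt, a 3 mm sheet 25 mm high hanging below the hood behind the lip; moves with the hood. Hood closed: x -87, z 105, covering the slot in the box's front wall but for 11 mm. Hood raised on the catch: x -89, z 146, so the slot is open 52 mm high below it
- slot_right (a point): right-hand end (y -100) of the lower edge of the slot in the box's front wall: x -85 (wall's outer face, 3 mm thick), z 94. The slot runs 200 mm from here to y 100. From here to the catch's tongue it is empty to 30 mm behind the wall
- wing_grip (a point): middle of the blade of the black wing knob on the hood's top; hood closed: x -15, y -75, z 154. The blade stands upright, 9 mm thick, 46 mm long, 24 mm high (z 141 to 165); locked, its length lies along the unit's y. The point's axes turn with it: its y along the blade, z up
- wing (a joint): turn of the wing knob, rad: 0 locked, grows counter-clockwise seen from above, stop at 1.5; its cam lets the hood go from about 1.0; stays where it is left; takes about 0.1 N m
- hood (a joint): opening angle of the hood, rad: 0 closed, 1.57 upright, stop at 1.75. Stiff friction hinge: stays at any angle; 5 to 9 N at the lip raise it. With the wing free the safety catch stops it at about 0.235 (a springy stop, a few N per mm)
- catch (a joint): turn of the hidden safety catch, rad: 0 at rest. Its tongue, an upright steel tab 6 mm wide (x -83 to -72, z 74 to 127), stands in the slot anywhere from y -43 to 21 (varies, not measured). Pushed to +y it moves 6 mm per 0.1 rad; surely frees the hood from 0.28 (17 mm), hard stop 0.42 (26 mm). Spring 2 to 5 N returns it; it catches again unless the hood is above 0.35

How it is judged:
By the outcome, as a careful person would: the job done as asked, in the order asked, and still so for the second after the job is handed in, with the robot touching nothing.
It also fails if it takes over 67 s, if anything falls off the work surface, if the arm or the gripper's body presses on something with over 40 N, if the wrist force passes 120 N, or if a joint passes its speed limit or range.

## Working session

There is one attempt and no reset: what is moved stays moved. The work goes in short steps, Python scripts to look and compute and a tool call to move; the robot and the scene stay as the last step left them, time stands still between calls to the robot, and variables do not carry over. Pictures are saved under pics/ and viewed, at most 10 in all, crops included, and the job is handed in when it is done.

Besides the shell and the picture viewer there is one more tool, called after ">>>" by a JSON object that holds its "method" and its "body", one argument or row to a line. jog_arm: Moves the arm, as the interface text tells. Its arguments: {"type":"object","properties":{"commands":{"type":"array","items":{"type":"object","properties":{"dx":{"type":"number"},"dy":{"type":"number"},"dz":{"type":"number"},"rx":{"type":"number"},"ry":{"type":"number"},"rz":{"type":"number"}}}},"jaw":{"type":"number"}},"required":["commands"]}

```bash
mkdir -p pics; cat > h.py <<'E'
import numpy as np, cv2
from rig import manip
def cal(n):
    c=manip.calibration(n); K=np.array([[c['fx'],0,c['cx']],[0,c['fy'],c['cy']],[0,0,1.]])
    return K,np.array(c['distortion'],float),np.array(c['rvec'],float),np.array(c['tvec'],float)
def ray(n,xy):
    K,d,r,t=cal(n); u=cv2.undistortPoints(np.array([[xy]],float),K,d)[0,0]
    R=cv2.Rodrigues(r)[0]; return -R.T@t, R.T@np.array([u[0],u[1],1])
def onz(n,xy,z):
    o,v=ray(n,xy); return o+v*(z-o[2])/v[2]
def proj(n,P):
    K,d,r,t=cal(n); return cv2.projectPoints(np.array(P,float).reshape(-1,3),r,t,K,d)[0][:,0]
def tri(a,b):
    (o1,v1),(o2,v2)=a,b
    s=np.linalg.lstsq(np.c_[v1,-v2],o2-o1,rcond=None)[0]
    p,q=o1+v1*s[0],o2+v2*s[1]; return (p+q)/2,np.linalg.norm(p-q)
E
python3 - <<'E'
from h import *
ims=[manip.get_image(n)[:,:,::-1] for n in("scene","top")]
for n,im in zip(("scene","top"),ims): cv2.imwrite(f"pics/{n}0.png",im)
for p,z in [("gear_unit",0),("hood_hinge",.132),("hood_lip",.132),("skirt_edge",.105),("slot_right",.094),("wing_grip",.154)]:
    L={}
    for n in("scene","top"):
        r=manip.landmark_of(n,p)
        if r: L[n]=r[0]; print(p,n,np.round(r[0]['xy'],1),round(r[0]['p'],2),onz(n,r[0]['xy'],z).round(4))
    if len(L)==2: print('  tri',*tri(ray('scene',L['scene']['xy']),ray('top',L['top']['xy'])))
print(manip.sense())
E
```

```text
gear_unit scene [273.6 236.9] 0.82 [0.5968 0.205  0.    ]
gear_unit top [245.1 233.3] 0.93 [0.5927 0.212  0.    ]
  tri [ 0.59495913  0.21254115 -0.01038474] 0.002170418882984771
hood_hinge scene [312.  187.6] 0.84 [0.6741 0.2327 0.132 ]
hood_hinge top [227.4 174.9] 0.79 [0.6762 0.2374 0.132 ]
  tri [0.67565686 0.23727453 0.12789291] 0.0029579340980860334
hood_lip scene [222.  204.5] 0.67 [0.5011 0.1765 0.132 ]
hood_lip top [263.5 283.4] 0.61 [0.496  0.1792 0.132 ]
  tri [0.49802865 0.17971874 0.12762832] 0.0041272240075647575
skirt_edge scene [229.2 210. ] 0.96 [0.5112 0.1864 0.105 ]
skirt_edge top [257.6 273.2] 0.61 [0.5135 0.1886 0.105 ]
  tri [0.51219134 0.18826241 0.10336861] 0.0027977159060349746
slot_right scene [239.7 254.4] 0.68 [0.5442 0.088  0.094 ]
wing_grip scene [273.3 215.4] 0.47 [0.6045 0.1366 0.154 ]
wing_grip top [291.1 218.6] 0.81 [0.5984 0.1339 0.154 ]
  tri [0.60144532 0.1346884  0.15493675] 0.006493528121263372
{'clock': 0.7, 'joint_pos': array([-1.14998452e+00,  3.19598306e-01,  1.56445939e+00, -9.74447539e-06,
        1.25737961e+00, -1.99884009e-02]), 'dq': array([ 0.00015203,  0.00042881,  0.000402  ,  0.00220282,  0.00043433,
       -0.00239391]), 'joint_efforts': array([-1.00479658e-03, -4.12230241e+01, -2.32192397e+01,  7.24238623e-02,
        3.75581242e-02, -3.41942602e-06]), 'tcp_pos': array([ 0.24535183, -0.5200708 ,  0.22799271]), 'eef_rot': array([3.14143752e+00, 1.23734386e-05, 4.40803206e-01]), 'wrist_force': array([ 0.68636459,  0.85617626, -0.37685061]), 'moment': array([-0.02179011, -0.01862002,  0.00675249]), 'grasp_force': 0.0, 'opening': 1.0041319289655142}
```

View pics/scene0.png

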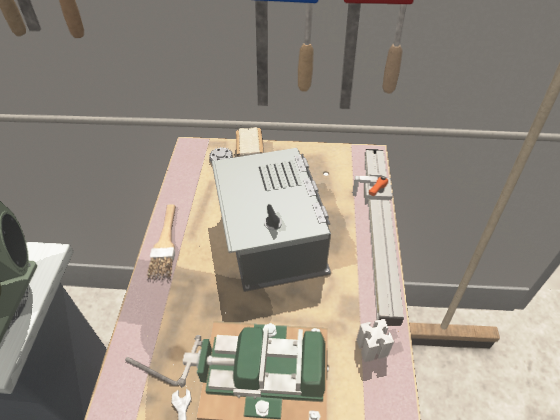

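View pics/top0.png

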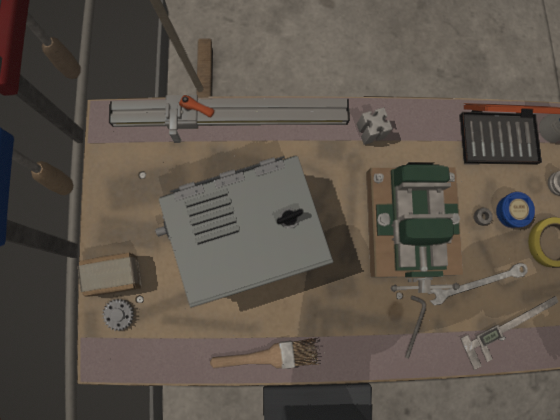

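The scene image shows the box with its hood near (275,200) and the black knob at (273,217). The top image shows the hood's lip facing down at about (263,283), its hinge at (227,175) and the vise to its right. The unit's yaw is about 0.3. Next I fit the pose.

```bash
python3 - <<'E'
from h import *
from scipy.optimize import least_squares
O={"scene":{(0,0,0):(273.6,236.9),(83,0,132):(312,187.6),(-105,0,132):(222,204.5),(-87,0,105):(229.2,210),(-85,-100,94):(239.7,254.4),(-15,-75,154):(273.3,215.4)},
"top":{(0,0,0):(245.1,233.3),(83,0,132):(227.4,174.9),(-105,0,132):(263.5,283.4),(-87,0,105):(257.6,273.2),(-15,-75,154):(291.1,218.6)}}
def W(p,a):
    c,s=np.cos(p[2]),np.sin(p[2]); a=np.array(a,float)/1000
    return np.c_[p[0]+c*a[:,0]-s*a[:,1],p[1]+s*a[:,0]+c*a[:,1],a[:,2]]
f=lambda p:np.concatenate([(proj(n,W(p,list(o)))-np.array(list(o.values()))).ravel() for n,o in O.items()])
r=least_squares(f,[.595,.21,.31],loss='soft_l1'); p=r.x; print(p.round(4)); print(f(p).round(1).reshape(-1,2).tolist())
print(W(p,[(-15,-75,154)]))
for n in O:
    im=cv2.imread(f"pics/{n}0.png")
    C=proj(n,W(p,[(-105,122,134),(-105,-122,134),(87,-122,134),(87,122,134)]))
    cv2.polylines(im,[np.int32(C.round())],True,(0,0,255),1)
    for q in proj(n,W(p,[(-15,-98,165),(-15,-52,165),(-85,-100,94)])): cv2.circle(im,tuple(np.int32(q.round())),2,(0,255,0),-1)
    cv2.imwrite(f"pics/f_{n}.png",im)
a,b=[cv2.imread(f"pics/f_{n}.png") for n in O]
cv2.imwrite("pics/fit.png",np.hstack([cv2.resize(a[120:320,180:360],(400,444)),cv2.resize(b[130:330,140:320+20],(400,444))]))
E
```

```text
[0.5958 0.2109 0.3007]
[[-0.2, -2.2], [0.5, -1.0], [-2.6, -1.4], [0.6, 0.5], [0.2, -1.0], [-0.5, 0.7], [0.6, -1.6], [1.1, 0.6], [-0.4, 0.3], [2.1, 0.4], [-0.6, -3.3]]
[[0.60368124 0.13479062 0.154     ]]
```

View pics/fit.png

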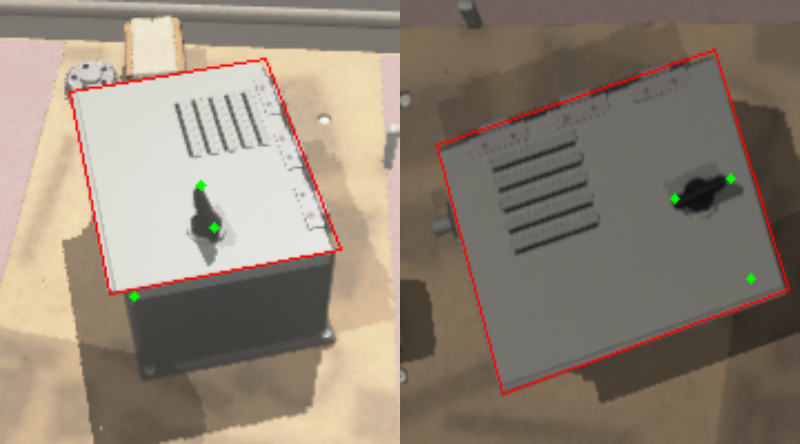

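>>> {"method": "jog_arm", "body": {
  "commands": [
    {"dx":60.4,"dy":-43.9,"dz":2,"rz":-82},
    {"dx":60.4,"dy":-43.9,"dz":2,"rz":-82},
    {"dx":60.4,"dy":-43.9,"dz":2,"rz":-82},
    {"dx":60.4,"dy":-43.9,"dz":2,"rz":-82},
    {"dx":60.4,"dy":-43.9,"dz":2,"rz":-82},
    {"dx":60.4,"dy":-43.9,"dz":2,"rz":-82},
    {"dx":60.4,"dy":-43.9,"dz":2,"rz":-82},
    {"dx":60.4,"dy":-43.9,"dz":2,"rz":-82},
    {"dx":60.4,"dy":-43.9,"dz":2,"rz":-82},
    {"dx":60.4,"dy":-43.9,"dz":2,"rz":-82},
    {"dx":60.4,"dy":-43.9,"dz":2,"rz":-82},
    {"dx":60.4,"dy":-43.9,"dz":2,"rz":-82},
    {"dx":60.4,"dy":-43.9,"dz":2,"rz":-82},
    {"dx":60.4,"dy":-43.9,"dz":2,"rz":-82},
    {"dx":60.4,"dy":-43.9,"dz":2,"rz":-82},
    {"dx":60.4,"dy":-43.9,"dz":2,"rz":-82},
    {"dx":60.4,"dy":-43.9,"dz":2,"rz":-82},
    {"dx":60.4,"dy":-43.9,"dz":2,"rz":-82},
    {"dx":60.4,"dy":-43.9,"dz":2,"rz":-82},
    {"dx":60.4,"dy":-43.9,"dz":2,"rz":-82}
  ]
}}

```text
invalid input
```

>>> {"method": "jog_arm", "body": {
  "commands": [
    {"dx":4,"dy":-2.9,"dz":0,"rx":0,"ry":0,"rz":-6}
  ]
}}

```text
clock: 0.78
tcp_pos: [0.2638, -0.4882, 0.2276]
eef_rot: [3.138, 0.003, 0.542]
wrist_force: [1.4, 0.6, 0.3]
opening: 0.999
grasp_force: 0.0
```

```bash
python3 -c "
from h import *
print(manip.sense())"
```

```text
{'clock': 0.7833, 'joint_pos': array([-1.09452204,  0.28628067,  1.61388724, -0.00301276,  1.23745702,
       -0.06500795]), 'dq': array([ 0.7959424 , -0.48638907,  0.71421801,  0.08367283, -0.15892136,
       -0.57482401]), 'joint_efforts': array([ -7.901178  , -37.18486547, -23.69583786,  -0.5170867 ,
         0.42945782,   0.72132027]), 'tcp_pos': array([ 0.26377833, -0.48822682,  0.22763265]), 'eef_rot': array([3.13781989e+00, 3.10245248e-03, 5.42256516e-01]), 'wrist_force': array([1.35049319, 0.55782017, 0.30393482]), 'moment': array([ 0.00557472, -0.10448396, -0.0094242 ]), 'grasp_force': 0.0, 'opening': 0.9994994112064279}
```

>>> {"method": "jog_arm", "body": {
  "commands": [
    {"dx":3.8,"dy":-2.2,"dz":0.1,"rx":0,"ry":0,"rz":-5},
    {"dx":7.5,"dy":-4.4,"dz":0.2,"rx":0,"ry":0,"rz":-9.5},
    {"dx":11.3,"dy":-6.5,"dz":0.4,"rx":0,"ry":0,"rz":-14},
    {"dx":15,"dy":-8.7,"dz":0.5,"rx":0,"ry":0,"rz":-19},
    {"dx":18.8,"dy":-10.9,"dz":0.6,"rx":0,"ry":0,"rz":-24},
    {"dx":22.6,"dy":-13,"dz":0.8,"rx":0,"ry":0,"rz":-29},
    {"dx":26.4,"dy":-15.3,"dz":1,"rx":0,"ry":0,"rz":-34},
    {"dx":30,"dy":-17.4,"dz":1,"rx":0,"ry":0,"rz":-38}
  ]
}}

```text
clock: 1.45
tcp_pos: [0.4255, -0.1892, 0.2182]
eef_rot: [3.141, 0.0, 1.213]
wrist_force: [0.9, -0.2, -0.4]
opening: 1.0
grasp_force: 0.0
```

>>> {"method": "jog_arm", "body": {
  "commands": [
    {"dx":3.8,"dy":0.5,"dz":0,"rx":0,"ry":0,"rz":-5},
    {"dx":7.6,"dy":1,"dz":0,"rx":0,"ry":0,"rz":-10},
    {"dx":11.4,"dy":1.6,"dz":0,"rx":0,"ry":0,"rz":-15},
    {"dx":15.2,"dy":2.1,"dz":0.3,"rx":0,"ry":0,"rz":-20},
    {"dx":19,"dy":2.6,"dz":0.6,"rx":0,"ry":0,"rz":-25},
    {"dx":22.8,"dy":3.2,"dz":1,"rx":0,"ry":0,"rz":-30},
    {"dx":26.6,"dy":3.7,"dz":1.5,"rx":0,"ry":0,"rz":-34},
    {"dx":30.4,"dy":4.3,"dz":2,"rx":0,"ry":0,"rz":-38},
    {"dx":34.7,"dy":4.9,"dz":2.3,"rx":0,"ry":0,"rz":-38},
    {"dx":34.7,"dy":4.9,"dz":2.3,"rx":0,"ry":0,"rz":-38},
    {"dx":34.7,"dy":4.9,"dz":2.3,"rx":0,"ry":0,"rz":-38}
  ]
}}

```text
clock: 2.37
tcp_pos: [0.5943, 0.1179, 0.1942]
eef_rot: [-3.141, 0.0, 1.875]
wrist_force: [-0.6, 0.5, 0.1]
opening: 0.997
grasp_force: 0.0
```

```bash
python3 - <<'E'
from h import *
s=manip.sense(); print(s['joint_pos'].round(3),s['tcp_pos'].round(4),s['eef_rot'].round(3),s['wrist_force'].round(2))
im=manip.get_image("top")[:,:,::-1]; cv2.imwrite("pics/t1.png",cv2.resize(im[130:330,180:400],(792,600)[:2] and (660,600)))
E
```

```text
[ 0.177  0.39   1.544 -0.     1.209 -0.127] [0.5943 0.1179 0.1942] [-3.141  0.     1.875] [-0.57  0.52  0.05]
```

View pics/t1.png

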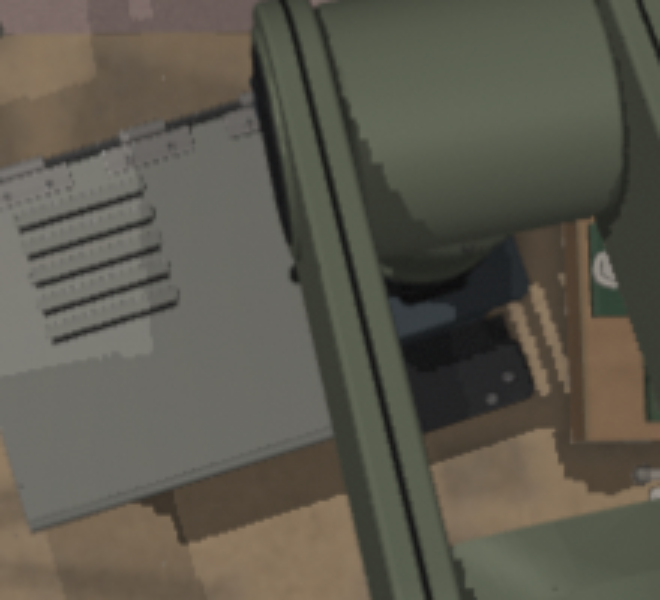

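The arm hides the knob in this view, but the fit was good and the jaws have ample room, so I correct from the measured pose and go down.

>>> {"method": "jog_arm", "body": {
  "commands": [
    {"dx":1.3,"dy":1.4,"dz":0,"rx":0,"ry":0,"rz":0},
    {"dx":1.3,"dy":1.4,"dz":1,"rx":0,"ry":0,"rz":0},
    {"dx":1.3,"dy":1.4,"dz":2.4,"rx":0,"ry":0,"rz":0},
    {"dx":1.3,"dy":1.4,"dz":3.8,"rx":0,"ry":0,"rz":0},
    {"dx":1.3,"dy":1.4,"dz":3.8,"rx":0,"ry":0,"rz":0},
    {"dx":1.3,"dy":1.4,"dz":3.8,"rx":0,"ry":0,"rz":0}
  ]
}}

```text
clock: 2.92
tcp_pos: [0.6022, 0.131, 0.1564]
eef_rot: [-3.139, 0.0, 1.871]
wrist_force: [0.1, 0.1, 0.9]
opening: 1.002
grasp_force: 0.0
```

>>> {"method": "jog_arm", "body": {
  "commands": [
    {"dx":0,"dy":0,"dz":0,"rx":0,"ry":0,"rz":0},
    {"dx":0,"dy":0,"dz":0,"rx":0,"ry":0,"rz":0},
    {"dx":0,"dy":0,"dz":0,"rx":0,"ry":0,"rz":0},
    {"dx":0,"dy":0,"dz":0,"rx":0,"ry":0,"rz":0},
    {"dx":0,"dy":0,"dz":0,"rx":0,"ry":0,"rz":0},
    {"dx":0,"dy":0,"dz":0,"rx":0,"ry":0,"rz":0},
    {"dx":0,"dy":0,"dz":0,"rx":0,"ry":0,"rz":0},
    {"dx":0,"dy":0,"dz":0,"rx":0,"ry":0,"rz":0}
  ],
  "jaw": -1
}}

```text
clock: 3.58
tcp_pos: [0.6033, 0.1326, 0.1571]
eef_rot: [3.142, 0.0, 1.872]
wrist_force: [-1.2, -1.0, 0.7]
opening: 0.449
grasp_force: 0.0
```

>>> {"method": "jog_arm", "body": {
  "commands": [
    {"dx":0,"dy":0,"dz":0,"rx":0,"ry":0,"rz":0},
    {"dx":0,"dy":0,"dz":0,"rx":0,"ry":0,"rz":0},
    {"dx":0,"dy":0,"dz":0,"rx":0,"ry":0,"rz":0},
    {"dx":0,"dy":0,"dz":0,"rx":0,"ry":0,"rz":0},
    {"dx":0,"dy":0,"dz":0,"rx":0,"ry":0,"rz":0},
    {"dx":0,"dy":0,"dz":0,"rx":0,"ry":0,"rz":0}
  ]
}}

```text
clock: 4.08
tcp_pos: [0.6038, 0.1328, 0.1582]
eef_rot: [3.14, -0.0, 1.872]
wrist_force: [-0.4, 0.7, 6.0]
opening: 0.099
grasp_force: 31.8
```

>>> {"method": "jog_arm", "body": {
  "commands": [
    {"dx":0,"dy":0,"dz":0,"rx":0,"ry":0,"rz":-5},
    {"dx":0,"dy":0,"dz":0,"rx":0,"ry":0,"rz":-11},
    {"dx":0,"dy":0,"dz":0,"rx":0,"ry":0,"rz":-17},
    {"dx":0,"dy":0,"dz":0,"rx":0,"ry":0,"rz":-23},
    {"dx":0,"dy":0,"dz":0,"rx":0,"ry":0,"rz":-29},
    {"dx":0,"dy":0,"dz":0,"rx":0,"ry":0,"rz":-35},
    {"dx":0,"dy":0,"dz":0,"rx":0,"ry":0,"rz":-41},
    {"dx":0,"dy":0,"dz":0,"rx":0,"ry":0,"rz":-47},
    {"dx":0,"dy":0,"dz":0,"rx":0,"ry":0,"rz":-53},
    {"dx":0,"dy":0,"dz":0,"rx":0,"ry":0,"rz":-59},
    {"dx":0,"dy":0,"dz":0,"rx":0,"ry":0,"rz":-65},
    {"dx":0,"dy":0,"dz":0,"rx":0,"ry":0,"rz":-71},
    {"dx":0,"dy":0,"dz":0,"rx":0,"ry":0,"rz":-77},
    {"dx":0,"dy":0,"dz":0,"rx":0,"ry":0,"rz":-82},
    {"dx":0,"dy":0,"dz":0,"rx":0,"ry":0,"rz":-82}
  ]
}}

```text
clock: 5.33
tcp_pos: [0.6064, 0.1372, 0.1583]
eef_rot: [3.134, 0.01, -2.978]
wrist_force: [6.2, 11.2, 1.1]
opening: 0.101
grasp_force: 32.4
```

>>> {"method": "jog_arm", "body": {
  "commands": [
    {"dx":0,"dy":0,"dz":0,"rx":0,"ry":0,"rz":0},
    {"dx":0,"dy":0,"dz":0,"rx":0,"ry":0,"rz":0},
    {"dx":0,"dy":0,"dz":0,"rx":0,"ry":0,"rz":0},
    {"dx":0,"dy":0,"dz":0,"rx":0,"ry":0,"rz":0}
  ],
  "jaw": 0.2
}}

```text
clock: 5.67
tcp_pos: [0.6042, 0.1311, 0.1581]
eef_rot: [-3.138, 0.002, -2.98]
wrist_force: [1.4, -3.3, 5.7]
opening: 0.36
grasp_force: 2.7
```

>>> {"method": "jog_arm", "body": {
  "commands": [
    {"dx":0,"dy":0,"dz":-2,"rx":0,"ry":0,"rz":0},
    {"dx":0,"dy":0,"dz":-5,"rx":0,"ry":0,"rz":0},
    {"dx":0,"dy":0,"dz":-8,"rx":0,"ry":0,"rz":0},
    {"dx":0,"dy":0,"dz":-11,"rx":0,"ry":0,"rz":0},
    {"dx":0,"dy":0,"dz":-14,"rx":0,"ry":0,"rz":0}
  ]
}}

```text
clock: 6.08
tcp_pos: [0.6025, 0.1319, 0.2977]
eef_rot: [-3.141, -0.002, -2.981]
wrist_force: [0.5, -0.2, -0.4]
opening: 0.599
grasp_force: 0.0
```

```bash
python3 - <<'E'
from h import *
s=manip.sense(); print(s['joint_pos'].round(3),s['tcp_pos'].round(4),s['eef_rot'].round(3),s['wrist_force'].round(2))
im=manip.get_image("scene")[:,:,::-1]; cv2.imwrite("pics/s2.png",cv2.resize(im[60:360,80:440],(720,600)))
E
```

```text
[ 1.970e-01  3.570e-01  1.336e+00 -1.000e-03  1.452e+00 -1.535e+00] [0.6025 0.1319 0.2977] [-3.141e+00 -2.000e-03 -2.981e+00] [ 0.46 -0.17 -0.41]
```

View pics/s2.png

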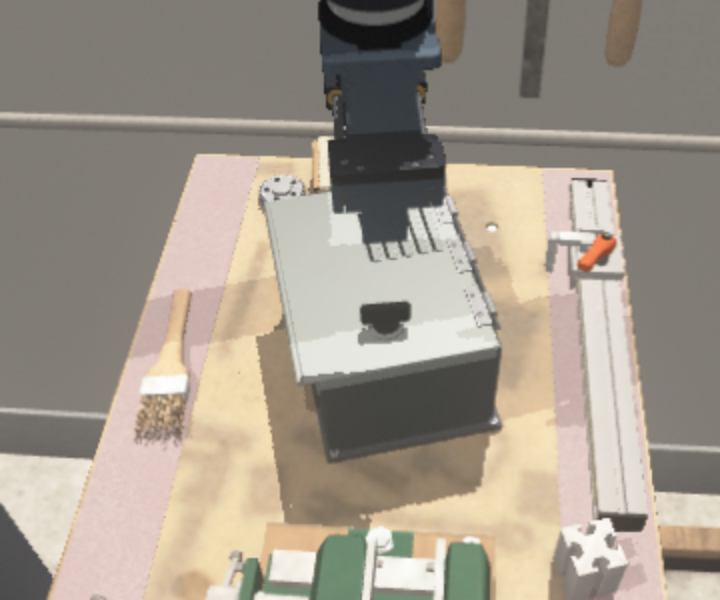

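The knob is turned, with its blade at (385,315) now along the unit's x. Next I identify the arm's geometry, because the tool has to come round to a near-horizontal pose.

>>> {"method": "jog_arm", "body": {
  "commands": [
    {"dx":3.5,"dy":-1,"dz":-1,"rx":0,"ry":0,"rz":0},
    {"dx":7,"dy":-2,"dz":-2,"rx":-6,"ry":0,"rz":0},
    {"dx":11,"dy":-4,"dz":-3,"rx":-12,"ry":0,"rz":0},
    {"dx":14,"dy":-6,"dz":-4,"rx":-18,"ry":0,"rz":0},
    {"dx":16,"dy":-8,"dz":-5,"rx":-24,"ry":0,"rz":0},
    {"dx":16,"dy":-8,"dz":-5,"rx":-30,"ry":0,"rz":0},
    {"dx":16,"dy":-8,"dz":-5,"rx":-30,"ry":0,"rz":0}
  ],
  "jaw": -1
}}

```text
clock: 6.72
tcp_pos: [0.4574, 0.0244, 0.3453]
eef_rot: [2.616, -0.004, -2.987]
wrist_force: [0.1, -1.3, -0.5]
opening: 0.124
grasp_force: 0.0
```

```bash
cat > kin.py <<'E'
import numpy as np
from scipy.spatial.transform import Rotation as Ro
from scipy.optimize import least_squares
def fk(q,k):
    H,L1,L2,Lt,a0,e=k
    R=Ro.from_euler('z',q[0])
    A=R*Ro.from_euler('y',q[1]); p=np.array([0,0,H])+R.apply([a0,0,0])+A.apply([0,0,L1])
    B=A*Ro.from_euler('y',q[2]); p=p+B.apply([e,0,L2])
    C=B*Ro.from_euler('z',q[3])*Ro.from_euler('y',q[4])
    D=C*Ro.from_euler('z',q[5]+S[0])
    return p+C.apply([0,0,Lt]),D
S=[0]
E
python3 - <<'E'
from kin import *
import json
from rig import manip
s=manip.sense(); q=s['joint_pos']; print(q.round(4).tolist(),s['tcp_pos'].round(4).tolist(),s['eef_rot'].round(4).tolist())
D=[([-1.14998,.319598,1.564459,0,1.25738,-.02],[.24535,-.52007,.22799],[3.14144,0,.4408]),
([.177,.39,1.544,0,1.209,-.127],[.5943,.1179,.1942],[-3.141,0,1.875]),
([.197,.357,1.336,-.001,1.452,-1.535],[.6025,.1319,.2977],[-3.141,-.002,-2.981]),
([-1.09452,.286281,1.613887,-.003013,1.237457,-.065008],[.263778,-.488227,.227633],[3.13782,.0031,.542257]),
(q.tolist(),s['tcp_pos'].tolist(),s['eef_rot'].tolist())]
json.dump(D,open('D.json','w'))
f=lambda k:np.concatenate([fk(a,k)[0]-b for a,b,_ in D])
r=least_squares(f,[.1,.6,.42,.3,0,0]); print(r.x.round(4),np.abs(r.fun).max())
g=lambda k:f([*k,0,0]); r2=least_squares(g,[.1,.6,.42,.3]); print(r2.x.round(4),np.abs(r2.fun).max())
for a,b,o in D:
    print((fk(a,r.x)[1].inv()*Ro.from_euler('xyz',o)).as_rotvec().round(3))
E
```

```text
[-0.2952, 0.1634, 1.5905, 0.4682, 1.6308, -2.0487] [0.4574, 0.0244, 0.3453] [2.6159, -0.0041, -2.9873]
[0.1892 0.5678 0.4151 0.3453 0.0111 0.0288] 0.011510998936957229
[0.1682 0.5607 0.4209 0.3438] 0.012336728417718212
[-0.     0.     1.571]
[-0.000e+00 -1.000e-03  1.571e+00]
[ 1.000e-03 -1.000e-03  1.572e+00]
[-0.     0.     1.571]
[-0.    -0.     1.571]
```

```bash
cat > kin.py <<'E'
import numpy as np, json
from scipy.spatial.transform import Rotation as Ro
from scipy.optimize import least_squares
def fk(q,k):
    H,L1,L2,Lt,e,b=k
    R=Ro.from_euler('z',q[0])
    A=R*Ro.from_euler('y',q[1]); p=np.array([0,0,H])+A.apply([0,b,L1])
    B=A*Ro.from_euler('y',q[2]); p=p+B.apply([e,0,L2])
    C=B*Ro.from_euler('z',q[3])*Ro.from_euler('y',q[4])
    return p+C.apply([0,0,Lt]),C*Ro.from_euler('z',q[5]+np.pi/2)
def fit():
    D=json.load(open('D.json'))
    r=least_squares(lambda k:np.concatenate([fk(a,k)[0]-b for a,b,_ in D]),[.19,.56,.42,.34,0,.011])
    return r.x,np.abs(r.fun).max()
lo=np.array([-3.11,-.84,.21,-1.34,.05,-2.56]);hi=np.array([3.11,2.01,2.61,4.49,2.63,2.56])
def ik(p,R,q0,k):
    f=lambda q:np.concatenate([(fk(q,k)[0]-p)*10,(fk(q,k)[1].inv()*R).as_rotvec()*2,.001*(np.array(q)-q0)])
    r=least_squares(f,np.clip(q0,lo+.01,hi-.01),bounds=(lo,hi)); return r.x,np.linalg.norm(fk(r.x,k)[0]-p),(fk(r.x,k)[1].inv()*R).magnitude()
U=np.array([.5958,.2109,0]);RU=Ro.from_euler('z',.3007)
def toolR(az,pitch,roll):
    """tool z at unit azimuth az, pitched down by pitch; roll=0: tool y up, x to the right->... """
    z=RU.apply([np.cos(az)*np.cos(pitch),np.sin(az)*np.cos(pitch),-np.sin(pitch)])
    y=np.array([0,0,1.])-z*z[2]; y/=np.linalg.norm(y); x=np.cross(y,z)
    return Ro.from_matrix(np.c_[x,y,z])*Ro.from_euler('z',roll)
E
python3 - <<'E'
from kin import *
k,e=fit(); print(k.round(4),e)
tip=np.array([-65,-60,118])/1000
best=[]
for az in np.deg2rad([-30,-15,0,15,30,45]):
  for pi in np.deg2rad([0,15,30,45]):
    for roll in (0,np.pi,np.pi/2,-np.pi/2):
      R=toolR(az,pi,roll); p=U+RU.apply(tip)-R.apply([0,0,.014])
      o=min((ik(p,R,q0,k) for q0 in ([0,.2,2.2,1.6,1.6,0],[.2,.2,2.4,3.1,1.5,-1.5],[-.4,.3,2.2,2.,1.5,1.5])),key=lambda o:o[1]+o[2])
      if o[1]<.003 and o[2]<.02: print(np.rad2deg([az,pi,roll]).round(),o[0].round(2))
E
```

```text
[0.1395 0.5922 0.4169 0.3216 0.0249 0.0115] 0.00036272313535318235
[-30.   0. 180.] [0.71 0.91 2.57 4.1  1.77 0.28]
[-30.   0.  90.] [ 0.71  0.91  2.57  4.1   1.77 -1.3 ]
[-30.   0. -90.] [0.71 0.91 2.57 4.1  1.77 1.85]
[-30.  15. 180.] [0.68 0.62 2.54 4.04 1.32 0.01]
[-30.  15.  90.] [ 0.68  0.62  2.54  4.04  1.32 -1.56]
[-30.  15. -90.] [0.68 0.62 2.54 4.04 1.32 1.58]
[-30.  30. 180.] [ 0.6   0.38  2.43  4.16  0.85 -0.32]
[-30.  30.  90.] [ 0.6   0.38  2.43  4.16  0.85 -1.89]
[-30.  30. -90.] [0.6  0.38 2.43 4.16 0.85 1.25]
[-15.  30. 180.] [ 0.4   0.35  2.53  3.58  0.81 -0.13]
[-15.  30.  90.] [ 0.4   0.35  2.53  3.58  0.81 -1.7 ]
[-15.  30. -90.] [0.4  0.35 2.53 3.58 0.81 1.44]
[-15.  45.   0.] [0.34 0.22 2.34 4.02 0.28 2.5 ]
[-15.  45. 180.] [ 0.34  0.22  2.34  4.02  0.28 -0.64]
[-15.  45.  90.] [ 0.34  0.22  2.34  4.02  0.28 -2.21]
[-15.  45. -90.] [0.34 0.22 2.34 4.02 0.28 0.93]
[  0.  30. 180.] [0.13 0.35 2.55 2.94 0.81 0.06]
[ 0. 30. 90.] [ 0.13  0.35  2.55  2.94  0.81 -1.52]
[  0.  30. -90.] [0.13 0.35 2.55 2.94 0.81 1.63]
[  0.  45. 180.] [0.16 0.21 2.35 2.68 0.23 0.35]
[ 
[... 1388 characters left out ...]
03]
[45.  0. 90.] [-0.42  0.84  2.28  1.64  1.57 -1.54]
[ 45.   0. -90.] [-0.42  0.84  2.28  1.64  1.57  1.6 ]
[ 45.  15. 180.] [-0.39  0.64  2.26  1.6   1.29  0.25]
[45. 15. 90.] [-0.39  0.64  2.26  1.6   1.29 -1.32]
[ 45.  15. -90.] [-0.39  0.64  2.26  1.6   1.29  1.82]
[45. 30.  0.] [-0.31  0.46  2.19  1.44  1.03 -2.56]
[ 45.  30. 180.] [-0.31  0.47  2.2   1.46  1.03  0.55]
[45. 30. 90.] [-0.31  0.47  2.2   1.46  1.03 -1.02]
[ 45.  30. -90.] [-0.31  0.47  2.2   1.46  1.03  2.12]
[45. 45.  0.] [-0.2   0.35  2.11  1.17  0.83 -2.18]
[ 45.  45. 180.] [-0.2   0.35  2.11  1.17  0.83  0.96]
[45. 45. 90.] [-0.2   0.35  2.11  1.17  0.83 -0.61]
[ 45.  45. -90.] [-0.2   0.35  2.11  1.17  0.83  2.53]
```

```bash
python3 - <<'E'
from kin import *
k,e=fit()
for az in (15,20,25,30):
  for pi in (0,5,10,15,20):
    R=toolR(np.deg2rad(az),np.deg2rad(pi),np.pi); row=[]
    q0=np.array([-.3,.7,2.45,2,1.4,0])
    for t in [(-66,-75,122),(-66,-20,122),(-66,45,122),(-66,45,150),(-66,-75,90),(-100,-60,105)]:
      p=U+RU.apply(np.array(t)/1000)-R.apply([0,0,.014]); q,a,b=ik(p,R,q0,k)
      row.append(f"{q[2]:.2f}/{q[3]:.1f}" if a<.002 and b<.01 else 'x')
    c=min(79*np.cos(np.deg2rad(az))*np.cos(np.deg2rad(pi))-38*np.sin(np.deg2rad(az))-t*np.sin(np.deg2rad(pi))  for t in [39])
    print(az,pi,row,round(66+c-100,1))
E
```

```text
15 0 ['x', 'x', 'x', 'x', 'x', 'x'] 32.5
15 5 ['x', 'x', 'x', 'x', 'x', 'x'] 28.8
15 10 ['x', 'x', 'x', 'x', 'x', 'x'] 24.5
15 15 ['2.60/2.4', 'x', 'x', 'x', '2.61/2.4', 'x'] 19.8
15 20 ['2.57/2.4', '2.61/2.5', 'x', '2.61/2.8', '2.59/2.4', 'x'] 14.5
20 0 ['2.59/2.1', 'x', 'x', 'x', '2.58/2.1', 'x'] 27.2
20 5 ['2.59/2.2', 'x', 'x', 'x', '2.58/2.2', 'x'] 23.6
20 10 ['2.57/2.2', 'x', 'x', 'x', '2.58/2.2', 'x'] 19.3
20 15 ['2.55/2.2', '2.61/2.4', 'x', 'x', '2.56/2.2', 'x'] 14.6
20 20 ['2.52/2.2', '2.58/2.4', '2.61/2.6', '2.59/2.6', '2.54/2.2', 'x'] 9.4
25 0 ['2.52/2.0', '2.60/2.2', 'x', 'x', '2.52/2.0', '2.61/2.0'] 21.5
25 5 ['2.52/2.0', '2.60/2.2', 'x', 'x', '2.52/2.0', '2.61/2.0'] 17.9
25 10 ['2.51/2.1', '2.58/2.2', 'x', 'x', '2.52/2.1', '2.61/2.0'] 13.7
25 15 ['2.49/2.1', '2.56/2.2', '2.61/2.4', '2.60/2.4', '2.51/2.1', '2.59/2.1'] 9.0
25 20 ['2.47/2.0', '2.53/2.2', '2.58/2.4', '2.55/2.4', '2.49/2.1', '2.57/2.1'] 3.9
30 0 ['2.46/1.9', '2.54/2.0', '2.61/2.2', '2.61/2.2', '2.45/1.9', '2.54/1.9'] 15.4
30 5 ['2.46/1.9', '2.54/2.1', '2.61/2.2', '2.60/2.2', '2.46/1.9', '2.55/1.9'] 11.8
30 10 ['2.45/1.9', '2.53/2.1', '2.59/2.3', '2.58/2.3', '2.46/1.9', '2.54/1.9'] 7.6
30 15 ['2.43/1.9', '2.51/2.1', '2.57/2.3', '2.55/2.2', '2.45/1.9', '2.53/1.9'] 3.0
30 20 ['2.41/1.9', '2.48/2.1', '2.54/2.3', '2.51/2.2', '2.43/1.9', '2.51/1.9'] -2.0
```

```bash
cat >> kin.py <<'E'
def tcp(t,az,pi,roll=np.pi):
    R=toolR(np.deg2rad(az),np.deg2rad(pi),roll); return U+RU.apply(np.array(t,float)/1000)-R.apply([0,0,.014]),R
def jog(t,az,pi,roll=np.pi):
    """jog numbers (cm,deg) from measured pose, and unit-frame tip"""
    from rig import manip
    s=manip.sense(); R0=Ro.from_euler('xyz',s['eef_rot']); p,R=tcp(t,az,pi,roll)
    return (R0.inv().apply(p-s['tcp_pos'])*100).round(2),np.rad2deg((R0.inv()*R).as_rotvec()).round(1)
def where():
    from rig import manip
    s=manip.sense(); R0=Ro.from_euler('xyz',s['eef_rot'])
    f=RU.inv().apply(s['wrist_force'])
    print('tip',(RU.inv().apply(s['tcp_pos']+R0.apply([0,0,.014])-U)*1000).round(1),'F unit',f.round(2),'mom',s['moment'].round(2),'q',s['joint_pos'].round(2),'open',round(s['opening'],3),'t',round(s['clock'],2))
E
python3 - <<'E'
from kin import *
k,e=fit()
for az in (30,35,40):
  for pi in (10,20,25,30):
    row=[]
    for t in [(-135,-60,105),(-125,-60,105),(-101,-60,105),(-100,-60,160)]:
      p,R=tcp(t,az,pi); q,a,b=ik(p,R,[-.3,.7,2.45,2,1.4,0],k)
      row.append(q.round(2).tolist() if a<.002 and b<.01 else 'x')
    print(az,pi,[r if r=='x' else r[2] for r in row],row[-1])
# interpolated joint-space path from current to lip pre pose, to check feasibility
from rig import manip
where()
for pt in [((-130,-60,180),35,22)]:
    print(jog(*pt)); p,R=tcp(*pt); print(p, ik(p,R,manip.sense()['joint_pos'],k))
E
```

```text
30 10 [2.61, 2.59, 2.54, 2.52] [-0.42, 0.58, 2.52, 1.89, 1.38, 0.04]
30 20 [2.57, 2.55, 2.51, 2.46] [-0.38, 0.41, 2.46, 1.83, 1.14, 0.28]
30 25 [2.54, 2.52, 2.48, 2.43] [-0.34, 0.34, 2.43, 1.78, 1.02, 0.41]
30 30 [2.51, 2.49, 2.44, 2.38] [-0.31, 0.28, 2.38, 1.69, 0.91, 0.56]
35 10 [2.54, 2.52, 2.48, 2.46] [-0.44, 0.58, 2.46, 1.77, 1.37, 0.11]
35 20 [2.51, 2.49, 2.45, 2.41] [-0.4, 0.42, 2.41, 1.71, 1.16, 0.33]
35 25 [2.48, 2.47, 2.42, 2.37] [-0.37, 0.36, 2.37, 1.65, 1.06, 0.45]
35 30 [2.45, 2.44, 2.39, 2.34] [-0.33, 0.3, 2.34, 1.57, 0.96, 0.59]
40 10 [2.47, 2.45, 2.41, 2.39] [-0.46, 0.58, 2.39, 1.65, 1.38, 0.17]
40 20 [2.44, 2.43, 2.38, 2.35] [-0.42, 0.44, 2.35, 1.59, 1.19, 0.38]
40 25 [2.42, 2.41, 2.36, 2.32] [-0.39, 0.38, 2.32, 1.54, 1.1, 0.49]
40 30 [2.4, 2.38, 2.34, 2.28] [-0.35, 0.33, 2.28, 1.46, 1.02, 0.62]
tip [-186.4 -130.2  333.2] F unit [-0.34 -1.27 -0.52] mom [-0.2  -0.12 -0.01] q [-0.3   0.16  1.59  0.47  1.63 -2.05] open 0.124 t 6.72
(array([-3.67, -1.47, 17.63]), array([  46.6,  -46.4, -134.9]))
[0.48145379 0.10482701 0.18524449] (array([ 0.29196309, -0.0536182 ,  2.36434612, -0.92492953,  0.05      ,
       -2.56      ]), np.float64(0.043236661921399584), 0.6752823997755254)
```

```bash
python3 - <<'E'
from kin import *
from rig import manip
k,e=fit(); s=manip.sense(); q0=s['joint_pos']
p,R=tcp((-140,-60,150),35,20); q1,a,b=ik(p,R,[-.4,.42,2.45,1.75,1.2,.3],k); print(q1.round(3),a,b)
np.save('q1.npy',q1)
N=26; p0,R0=fk(q0,k)
prev=R0
for i in range(1,N+1):
    q=q0+(q1-q0)*i/N; pp,RR=fk(q,k)
    if i==15: base=(pp,RR)
    B=(p0,R0)
    d=B[1].inv().apply(pp-B[0])*100; r=np.rad2deg((B[1].inv()*RR).as_rotvec())
    print(i,d.round(1),r.round(0), 'step',round(np.rad2deg((prev.inv()*RR).magnitude()),1),'tip',(RU.inv().apply(pp+RR.apply([0,0,.014])-U)*1000).round(0)); prev=RR
E
```

```text
[-0.482  0.434  2.483  1.663  1.192  0.238] 5.726771108655932e-09 3.123941274731286e-08
1 [-0.2  0.4  1.4] [-3. -0.  6.] step 7.1 tip [-183. -120.  323.]
2 [-0.3  0.8  2.7] [-6. -0. 13.] step 7.2 tip [-180. -109.  314.]
3 [-0.5  1.2  4. ] [-9.  0. 20.] step 7.3 tip [-177.  -99.  306.]
4 [-0.6  1.6  5.2] [-12.   1.  27.] step 7.4 tip [-174.  -90.  298.]
5 [-0.8  1.9  6.3] [-15.   1.  34.] step 7.5 tip [-170.  -81.  291.]
6 [-1.   2.3  7.3] [-18.   2.  41.] step 7.6 tip [-167.  -73.  284.]
7 [-1.2  2.6  8.2] [-21.   3.  48.] step 7.7 tip [-163.  -66.  278.]
8 [-1.4  2.9  9.1] [-23.   4.  55.] step 7.8 tip [-160.  -59.  272.]
9 [-1.7  3.1  9.9] [-26.   6.  62.] step 7.9 tip [-156.  -53.  267.]
10 [-1.9  3.3 10.7] [-29.   7.  70.] step 8.0 tip [-153.  -48.  262.]
11 [-2.2  3.4 11.4] [-32.   9.  77.] step 8.1 tip [-149.  -44.  256.]
12 [-2.4  3.4 12.1] [-34.  11.  84.] step 8.1 tip [-146.  -40.  251.]
13 [-2.7  3.4 12.7] [-37.  14.  92.] step 8.2 tip [-142.  -38.  246.]
14 [-2.9  3.3 13.3] [-39.  16.  99.] step 8.3 tip [-139.  -36.  241.]
15 [-3.1  3.2 13.9] [-42.  19. 107.] step 8.3 tip [-136.  -35.  235.]
16 [-3.3  2.9 14.4] [-44.  22. 114.] step 8.4 tip [-134.  -34.  230.]
17 [-3.5  2.6 15. ] [-47.  25. 122.] step 8.5 tip [-132.  -35.  224.]
18 [-3.7  2.2 15.5] [-49.  28. 129.] step 8.5 tip [-130.  -36.  217.]
19 [-3.8  1.8 16.1] [-51.  32. 137.] step 8.6 tip [-128.  -37.  210.]
20 [-3.8  1.2 16.6] [-53.  36. 144.] step 8.6 tip [-128.  -40.  203.]
21 [-3.8  0.6 17.2] [-56.  40. 152.] step 8.6 tip [-128.  -42.  195.]
22 [-3.7 -0.  17.7] [-58.  45. 159.] step 8.7 tip [-128.  -45.  187.]
23 [-3.6 -0.7 18.3] [  57.  -48. -160.] step 8.7 tip [-130.  -49.  179.]
24 [-3.4 -1.5 18.9] [  54.  -49. -151.] step 8.8 tip [-132.  -52.  170.]
25 [-3.1 -2.3 19.5] [  51.  -49. -143.] step 8.8 tip [-136.  -56.  160.]
26 [-2.7 -3.1 20.2] [  47.  -49. -134.] step 8.8 tip [-140.  -60.  150.]
```

>>> {"method": "jog_arm", "body": {
  "commands": [
    {"dx":-0.2,"dy":0.4,"dz":1.3,"rx":-3,"ry":0,"rz":6},
    {"dx":-0.3,"dy":0.8,"dz":2.6,"rx":-6,"ry":0,"rz":12},
    {"dx":-0.5,"dy":1.1,"dz":3.8,"rx":-9,"ry":0,"rz":18.5},
    {"dx":-0.6,"dy":1.5,"dz":4.9,"rx":-11,"ry":1,"rz":25},
    {"dx":-0.7,"dy":1.8,"dz":5.9,"rx":-14,"ry":1,"rz":31},
    {"dx":-0.9,"dy":2.1,"dz":6.8,"rx":-16.5,"ry":2,"rz":37},
    {"dx":-1.1,"dy":2.4,"dz":7.6,"rx":-19,"ry":2.5,"rz":43},
    {"dx":-1.3,"dy":2.7,"dz":8.4,"rx":-21,"ry":3.5,"rz":49},
    {"dx":-1.5,"dy":2.9,"dz":9.2,"rx":-23.5,"ry":4.5,"rz":55},
    {"dx":-1.7,"dy":3.1,"dz":9.9,"rx":-26,"ry":6,"rz":61},
    {"dx":-1.9,"dy":3.3,"dz":10.6,"rx":-28,"ry":7,"rz":67},
    {"dx":-2.1,"dy":3.4,"dz":11.2,"rx":-30.5,"ry":8,"rz":73},
    {"dx":-2.3,"dy":3.4,"dz":11.8,"rx":-33,"ry":10,"rz":79},
    {"dx":-2.5,"dy":3.4,"dz":12.3,"rx":-35,"ry":12,"rz":85.5},
    {"dx":-2.7,"dy":3.4,"dz":12.7,"rx":-37,"ry":14,"rz":92},
    {"dx":-2.7,"dy":3.4,"dz":12.7,"rx":-37,"ry":14,"rz":92}
  ]
}}

```text
clock: 8.05
tcp_pos: [0.4683, 0.1252, 0.252]
eef_rot: [2.923, -1.091, 1.686]
wrist_force: [-0.5, 1.0, -0.1]
opening: 0.005
grasp_force: 0.0
```

```bash
python3 - <<'E'
from kin import *
from rig import manip
where()
k,e=fit(); s=manip.sense(); q0=s['joint_pos']; q1=np.load('q1.npy')
N=16; p0,R0=s['tcp_pos'],Ro.from_euler('xyz',s['eef_rot'])
for i in range(1,N+1):
    pp,RR=fk(q0+(q1-q0)*i/N,k)
    print(i,(R0.inv().apply(pp-p0)*100).round(1),np.rad2deg((R0.inv()*RR).as_rotvec()).round(0))
E
```

```text
tip [-142.   -32.7  245.7] F unit [-0.18  1.11 -0.1 ] mom [-0.57 -0.02  0.05] q [-0.38  0.3   2.04  1.07  1.41 -0.9 ] open 0.005 t 8.05
1 [-0.3  0.1  0.4] [-2.  1.  6.]
2 [-0.7  0.2  0.7] [-3.  3. 13.]
3 [-1.1  0.3  1. ] [-5.  4. 19.]
4 [-1.5  0.5  1.3] [-6.  5. 26.]
5 [-2.   0.5  1.5] [-7.  7. 32.]
6 [-2.5  0.6  1.8] [-9.  8. 39.]
7 [-3.   0.7  1.9] [-10.  10.  46.]
8 [-3.6  0.7  2.1] [-11.  12.  52.]
9 [-4.3  0.7  2.2] [-12.  13.  59.]
10 [-4.9  0.7  2.3] [-13.  15.  66.]
11 [-5.6  0.6  2.3] [-14.  17.  72.]
12 [-6.4  0.5  2.4] [-15.  19.  79.]
13 [-7.2  0.4  2.4] [-16.  21.  86.]
14 [-8.   0.2  2.4] [-17.  23.  93.]
15 [-8.8 -0.1  2.4] [-18.  25.  99.]
16 [-9.7 -0.4  2.3] [-19.  27. 106.]
```

Tracking matches the model, so I continue.

>>> {"method": "jog_arm", "body": {
  "commands": [
    {"dx":-0.3,"dy":0.1,"dz":0.4,"rx":-2,"ry":1,"rz":6},
    {"dx":-0.7,"dy":0.2,"dz":0.7,"rx":-3,"ry":3,"rz":13},
    {"dx":-1.1,"dy":0.3,"dz":1.0,"rx":-5,"ry":4,"rz":19},
    {"dx":-1.5,"dy":0.5,"dz":1.3,"rx":-6,"ry":5,"rz":26},
    {"dx":-2.0,"dy":0.5,"dz":1.5,"rx":-7,"ry":7,"rz":32},
    {"dx":-2.5,"dy":0.6,"dz":1.8,"rx":-9,"ry":8,"rz":39},
    {"dx":-3.0,"dy":0.7,"dz":1.9,"rx":-10,"ry":10,"rz":46},
    {"dx":-3.6,"dy":0.7,"dz":2.1,"rx":-11,"ry":12,"rz":52},
    {"dx":-4.3,"dy":0.7,"dz":2.2,"rx":-12,"ry":13,"rz":59},
    {"dx":-4.9,"dy":0.7,"dz":2.3,"rx":-13,"ry":15,"rz":66},
    {"dx":-5.6,"dy":0.6,"dz":2.3,"rx":-14,"ry":17,"rz":72},
    {"dx":-6.4,"dy":0.5,"dz":2.4,"rx":-15,"ry":19,"rz":79},
    {"dx":-7.2,"dy":0.4,"dz":2.4,"rx":-16,"ry":21,"rz":86},
    {"dx":-8.0,"dy":0.2,"dz":2.4,"rx":-17,"ry":23,"rz":93},
    {"dx":-8.8,"dy":-0.1,"dz":2.4,"rx":-18,"ry":25,"rz":99},
    {"dx":-9.7,"dy":-0.4,"dz":2.3,"rx":-19,"ry":27,"rz":106},
    {"dx":-9.7,"dy":-0.4,"dz":2.3,"rx":-19,"ry":27,"rz":106},
    {"dx":-9.7,"dy":-0.4,"dz":2.3,"rx":-19,"ry":27,"rz":106}
  ]
}}

```text
clock: 9.55
tcp_pos: [0.4745, 0.1009, 0.1575]
eef_rot: [-1.918, -0.013, -0.653]
wrist_force: [0.6, 0.5, 0.8]
opening: 0.007
grasp_force: 0.0
```

```bash
python3 - <<'E'
from kin import *
where()
for t in [(-138,-60,104),(-103,-60,104),(-103,-60,112),(-102,-60,145),(-100,-60,158)]: print(t,*jog(t,35,20))
E
```

```text
tip [-137.7  -61.6  152.8] F unit [0.74 0.34 0.81] mom [-0.32  0.29 -0.  ] q [-0.48  0.43  2.47  1.66  1.19  0.24] open 0.007 t 9.55
(-138, -60, 104) [-0.21  4.56  1.72] [-0.1  0.1  0.8]
(-103, -60, 104) [1.81 3.61 4.41] [-0.1  0.1  0.8]
(-103, -60, 112) [1.82 2.86 4.14] [-0.1  0.1  0.8]
(-102, -60, 145) [ 1.92 -0.27  3.09] [-0.1  0.1  0.8]
(-100, -60, 158) [ 2.05 -1.55  2.81] [-0.1  0.1  0.8]
```

>>> {"method": "jog_arm", "body": {
  "commands": [
    {"dx":-0.1,"dy":2.4,"dz":0.8,"rx":0,"ry":0,"rz":0.8},
    {"dx":-0.2,"dy":4.9,"dz":1.8,"rx":0,"ry":0,"rz":0.8},
    {"dx":-0.2,"dy":4.9,"dz":1.8,"rx":0,"ry":0,"rz":0.8},
    {"dx":0.8,"dy":4.4,"dz":3.1,"rx":0,"ry":0,"rz":0.8},
    {"dx":1.6,"dy":4.0,"dz":4.2,"rx":0,"ry":0,"rz":0.8},
    {"dx":1.6,"dy":4.0,"dz":4.2,"rx":0,"ry":0,"rz":0.8},
    {"dx":1.6,"dy":4.0,"dz":4.2,"rx":0,"ry":0,"rz":0.8}
  ]
}}

```text
clock: 10.13
tcp_pos: [0.5037, 0.1111, 0.107]
eef_rot: [-1.916, -0.0, -0.659]
wrist_force: [-0.6, 0.3, 0.3]
opening: 0.007
grasp_force: 0.0
```

```bash
python3 - <<'E'
from kin import *
where()
for t in [(-107,-60,112),(-106,-60,145),(-105,-60,150),(-104,-60,160)]: print(t,*jog(t,35,20))
E
```

```text
tip [-106.7  -60.5  102.3] F unit [-0.51  0.47  0.26] mom [-0.34  0.37  0.02] q [-0.42  0.59  2.46  1.78  1.2   0.1 ] open 0.007 t 10.13
(-107, -60, 112) [-0.06 -0.92 -0.33] [-0.2  0.   0. ]
(-106, -60, 145) [ 0.   -4.05 -1.37] [-0.2  0.   0. ]
(-105, -60, 150) [ 0.06 -4.55 -1.46] [-0.2  0.   0. ]
(-104, -60, 160) [ 0.12 -5.52 -1.72] [-0.2  0.   0. ]
```

>>> {"method": "jog_arm", "body": {
  "commands": [
    {"dx":0,"dy":-0.5,"dz":-0.2,"rx":0,"ry":0,"rz":0},
    {"dx":0,"dy":-0.9,"dz":-0.3,"rx":0,"ry":0,"rz":0},
    {"dx":0,"dy":-1.3,"dz":-0.45,"rx":0,"ry":0,"rz":0},
    {"dx":0,"dy":-1.7,"dz":-0.6,"rx":0,"ry":0,"rz":0},
    {"dx":0,"dy":-2.1,"dz":-0.7,"rx":0,"ry":0,"rz":0},
    {"dx":0,"dy":-2.5,"dz":-0.85,"rx":0,"ry":0,"rz":0},
    {"dx":0,"dy":-2.9,"dz":-1.0,"rx":0,"ry":0,"rz":0},
    {"dx":0,"dy":-3.3,"dz":-1.1,"rx":0,"ry":0,"rz":0},
    {"dx":0,"dy":-3.7,"dz":-1.25,"rx":0,"ry":0,"rz":0},
    {"dx":0,"dy":-4.0,"dz":-1.35,"rx":0,"ry":0,"rz":0},
    {"dx":0,"dy":-4.3,"dz":-1.4,"rx":0,"ry":0,"rz":0}
  ]
}}

```text
clock: 11.05
tcp_pos: [0.5046, 0.1113, 0.151]
eef_rot: [-1.918, 0.004, -0.663]
wrist_force: [-2.9, -4.3, -6.9]
opening: 0.002
grasp_force: 3.7
```

```bash
python3 - <<'E'
from kin import *
where()
for t in [(-105,-60,154),(-105,-60,160)]: print(t,*jog(t,35,20))
E
```

```text
tip [-105.8  -60.6  146.2] F unit [-4.05 -3.28 -6.91] mom [-1.44  1.26 -0.25] q [-0.41  0.46  2.43  1.72  1.17  0.27] open 0.002 t 11.05
(-105, -60, 154) [-0.   -0.76 -0.17] [-0.1 -0.1 -0.3]
(-105, -60, 160) [-0.01 -1.33 -0.38] [-0.1 -0.1 -0.3]
```

>>> {"method": "jog_arm", "body": {
  "commands": [
    {"dx":0,"dy":-0.2,"dz":-0.05,"rx":0,"ry":0,"rz":0},
    {"dx":0,"dy":-0.4,"dz":-0.1,"rx":0,"ry":0,"rz":0},
    {"dx":0,"dy":-0.6,"dz":-0.15,"rx":0,"ry":0,"rz":0},
    {"dx":0,"dy":-0.6,"dz":-0.15,"rx":0,"ry":0,"rz":0}
  ]
}}

```text
clock: 11.38
tcp_pos: [0.5052, 0.1119, 0.1574]
eef_rot: [-1.917, 0.003, -0.662]
wrist_force: [-0.8, -3.4, -6.0]
opening: 0.007
grasp_force: 2.8
```

>>> {"method": "jog_arm", "body": {
  "commands": [
    {"dx":0,"dy":-0.2,"dz":-0.05,"rx":0,"ry":0,"rz":0},
    {"dx":0,"dy":-0.2,"dz":-0.05,"rx":0,"ry":0,"rz":0}
  ]
}}

```text
clock: 11.55
tcp_pos: [0.505, 0.1123, 0.1593]
eef_rot: [-1.917, 0.004, -0.662]
wrist_force: [-0.3, -2.9, -6.9]
opening: 0.008
grasp_force: 2.9
```

>>> {"method": "jog_arm", "body": {
  "commands": [
    {"dx":0,"dy":-0.2,"dz":-0.05,"rx":0,"ry":0,"rz":0},
    {"dx":0,"dy":-0.2,"dz":-0.05,"rx":0,"ry":0,"rz":0}
  ]
}}

```text
clock: 11.72
tcp_pos: [0.5051, 0.1126, 0.1612]
eef_rot: [-1.918, 0.004, -0.662]
wrist_force: [-0.9, -2.3, -6.3]
opening: 0.004
grasp_force: 3.0
```

>>> {"method": "jog_arm", "body": {
  "commands": [
    {"dx":0,"dy":-0.15,"dz":-0.05,"rx":0,"ry":0,"rz":0},
    {"dx":0,"dy":-0.15,"dz":-0.05,"rx":0,"ry":0,"rz":0}
  ]
}}

```text
clock: 11.88
tcp_pos: [0.5049, 0.1127, 0.1628]
eef_rot: [-1.918, 0.004, -0.661]
wrist_force: [-0.1, -1.0, -7.3]
opening: 0.001
grasp_force: 3.0
```

>>> {"method": "jog_arm", "body": {
  "commands": [
    {"dx":0,"dy":-0.15,"dz":-0.05,"rx":0,"ry":0,"rz":0},
    {"dx":0,"dy":-0.15,"dz":-0.05,"rx":0,"ry":0,"rz":0}
  ]
}}

```text
clock: 12.05
tcp_pos: [0.5049, 0.1128, 0.1644]
eef_rot: [-1.918, 0.004, -0.661]
wrist_force: [0.8, -0.7, -6.7]
opening: 0.005
grasp_force: 3.0
```

```bash
python3 - <<'E'
from h import *
from kin import *
where()
im=manip.get_image("scene")[:,:,::-1]
L={}
for n in("scene","top"):
    if n=="top": manip.get_image(n)
    for p in("hood_lip","skirt_edge"):
        r=manip.landmark_of(n,p)
        if r: print(n,p,np.round(r[0]['xy'],1),round(r[0]['p'],2)); 
def lip(th,n,P=(-188,0)):
    a=np.array([83+P[0]*np.cos(th)+P[1]*np.sin(th),0,132-P[0]*np.sin(th)+P[1]*np.cos(th)])/1000
    return proj(n,U+RU.apply(a))[0].round(1)
for th in(.19,.21,.235,.26): print(th,[ (n,lip(th,n),lip(th,n,(-170,-27))) for n in("scene","top")])
for th,c in((.2,(255,0,0)),(.235,(0,0,255))):
    P=[]
    for x,y in((-188,122),(-188,-122),(0,-122),(0,122)): P.append(U+RU.apply(np.array([83+x*np.cos(th),y,132-x*np.sin(th)])/1000))
    im=im.copy(); cv2.polylines(im,[np.int32(proj("scene",P).round())],True,c,1)
cv2.imwrite("pics/s3.png",cv2.resize(im[110:310,130:370],(720,600)))
E
```

```text
tip [-105.1  -59.2  159.6] F unit [ 0.59 -0.93 -6.71] mom [-1.25  1.14 -0.1 ] q [-0.41  0.42  2.42  1.7   1.17  0.32] open 0.005 t 12.05
scene hood_lip [223.7 188.8] 0.67
scene skirt_edge [227.8 193.9] 0.9
top skirt_edge [259.9 274.4] 0.96
0.19 [('scene', array([219.2, 190.2]), array([227.3, 199.7])), ('top', array([262.6, 281.3]), array([260.1, 274.2]))]
0.21 [('scene', array([219.4, 188.8]), array([227.2, 198.5])), ('top', array([262.5, 280.8]), array([260.1, 274. ]))]
0.235 [('scene', array([219.7, 187. ]), array([227.1, 197. ])), ('top', array([262.3, 280.1]), array([260. , 273.8]))]
0.26 [('scene', array([220. , 185.2]), array([227.1, 195.4])), ('top', array([262.1, 279.4]), array([260. , 273.5]))]
```

View pics/s3.png

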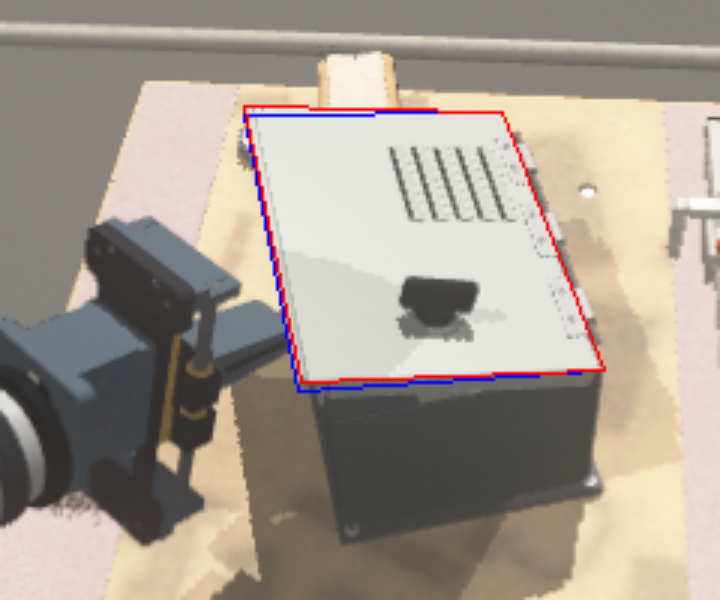

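The hood's outline matches the red 0.235 rad overlay, with the lip running from about (245,107) to (300,383). The finger is under the lip, and I keep raising gently until the force climbs.

>>> {"method": "jog_arm", "body": {
  "commands": [
    {"dx":0,"dy":-0.15,"dz":-0.05,"rx":0,"ry":0,"rz":0},
    {"dx":0,"dy":-0.15,"dz":-0.05,"rx":0,"ry":0,"rz":0},
    {"dx":0,"dy":-0.15,"dz":-0.05,"rx":0,"ry":0,"rz":0}
  ]
}}

```text
clock: 12.6
tcp_pos: [0.505, 0.1127, 0.1658]
eef_rot: [-1.918, 0.004, -0.661]
wrist_force: [-0.0, 0.2, -6.4]
opening: 0.008
grasp_force: 3.0
```

>>> {"method": "jog_arm", "body": {
  "commands": [
    {"dx":0,"dy":-0.15,"dz":-0.05,"rx":0,"ry":0,"rz":0},
    {"dx":0,"dy":-0.15,"dz":-0.05,"rx":0,"ry":0,"rz":0},
    {"dx":0,"dy":-0.15,"dz":-0.05,"rx":0,"ry":0,"rz":0}
  ]
}}

```text
clock: 12.85
tcp_pos: [0.5051, 0.1126, 0.1673]
eef_rot: [-1.918, 0.004, -0.662]
wrist_force: [0.3, 1.2, -7.4]
opening: 0.004
grasp_force: 3.2
```

>>> {"method": "jog_arm", "body": {
  "commands": [
    {"dx":0,"dy":-0.15,"dz":-0.05,"rx":0,"ry":0,"rz":0},
    {"dx":0,"dy":-0.15,"dz":-0.05,"rx":0,"ry":0,"rz":0},
    {"dx":0,"dy":-0.15,"dz":-0.05,"rx":0,"ry":0,"rz":0}
  ]
}}

```text
clock: 13.1
tcp_pos: [0.5048, 0.1125, 0.1681]
eef_rot: [-1.92, 0.005, -0.662]
wrist_force: [-0.3, 0.7, -12.3]
opening: 0.005
grasp_force: 5.1
```

>>> {"method": "jog_arm", "body": {
  "commands": [
    {"dx":0,"dy":-0.1,"dz":-0.03,"rx":0,"ry":0,"rz":0},
    {"dx":0,"dy":-0.1,"dz":-0.03,"rx":0,"ry":0,"rz":0},
    {"dx":0,"dy":-0.1,"dz":-0.03,"rx":0,"ry":0,"rz":0}
  ]
}}

```text
clock: 13.35
tcp_pos: [0.5047, 0.1125, 0.1687]
eef_rot: [-1.921, 0.005, -0.662]
wrist_force: [-0.7, 1.2, -17.1]
opening: 0.008
grasp_force: 7.2
```

```bash
python3 - <<'E'
from kin import *
where()
for t,a,p in [((-107,-62,150),35,20),((-120,-64,135),33,16),((-120,-66,120),31,12),((-113,-66,117),30,8),((-65,-66,117),30,8)]:
    print(t,*jog(t,a,p)); P,R=tcp(t,a,p); print(ik(P,R,[-.4,.5,2.5,1.8,1.3,0],fit()[0])[0].round(2))
E
```

```text
tip [-105.4  -59.5  163.9] F unit [ -0.28   1.35 -17.08] mom [-2.37  2.39  0.11] q [-0.41  0.41  2.41  1.69  1.16  0.34] open 0.008 t 13.35
(-107, -62, 150) [0.12 1.4  0.21] [ 0.1 -0.  -0.3]
[-0.42  0.45  2.42  1.71  1.17  0.28]
(-120, -64, 135) [-0.49  3.32 -0.38] [4.1 1.8 0.3]
[-0.46  0.55  2.5   1.78  1.27  0.09]
(-120, -66, 120) [-0.37  4.86  0.04] [8.1 3.8 0.8]
[-0.48  0.67  2.55  1.84  1.38 -0.08]
(-113, -66, 117) [0.01 5.04 0.7 ] [12.1  4.8  0.9]
[-0.47  0.76  2.56  1.87  1.48 -0.17]
(-65, -66, 117) [2.75 3.67 4.4 ] [12.1  4.8  0.9]
[-0.37  0.74  2.47  1.95  1.45 -0.06]
```

>>> {"method": "jog_arm", "body": {
  "commands": [
    {"dx":0.1,"dy":0.7,"dz":0.1,"rx":0,"ry":0,"rz":0},
    {"dx":0.1,"dy":1.4,"dz":0.2,"rx":0,"ry":0,"rz":0},
    {"dx":-0.2,"dy":2.3,"dz":-0.1,"rx":2,"ry":1,"rz":0},
    {"dx":-0.5,"dy":3.3,"dz":-0.4,"rx":4,"ry":2,"rz":0},
    {"dx":-0.4,"dy":4.1,"dz":-0.2,"rx":6,"ry":3,"rz":0.5},
    {"dx":-0.4,"dy":4.9,"dz":0,"rx":8,"ry":4,"rz":1},
    {"dx":0,"dy":5,"dz":0.7,"rx":12,"ry":5,"rz":1},
    {"dx":0,"dy":5,"dz":0.7,"rx":12,"ry":5,"rz":1},
    {"dx":0,"dy":5,"dz":0.7,"rx":12,"ry":5,"rz":1}
  ]
}}

```text
clock: 14.1
tcp_pos: [0.5004, 0.1035, 0.1213]
eef_rot: [-1.704, 0.0, -0.753]
wrist_force: [-0.3, 0.7, 0.7]
opening: 0.004
grasp_force: 0.0
```

```bash
python3 - <<'E'
from kin import *
where()
for t in [(-95,-66,117),(-64,-66,117)]: print(t,*jog(t,30,8))
E
```

```text
tip [-110.8  -67.5  119.4] F unit [-0.13  0.75  0.72] mom [-0.32  0.37 -0.03] q [-0.47  0.76  2.56  1.88  1.49 -0.16] open 0.004 t 14.1
(-95, -66, 117) [0.66 0.04 1.47] [-0.4 -0.4 -0.1]
(-64, -66, 117) [ 2.2  -0.32  4.14] [-0.4 -0.4 -0.1]
```

>>> {"method": "jog_arm", "body": {
  "commands": [
    {"dx":0.7,"dy":0.1,"dz":1.5,"rx":0,"ry":0,"rz":0},
    {"dx":1.2,"dy":0,"dz":2.3,"rx":0,"ry":0,"rz":0},
    {"dx":1.7,"dy":-0.1,"dz":3.2,"rx":0,"ry":0,"rz":0},
    {"dx":2.2,"dy":-0.2,"dz":4.1,"rx":0,"ry":0,"rz":0},
    {"dx":2.2,"dy":-0.2,"dz":4.1,"rx":0,"ry":0,"rz":0},
    {"dx":2.2,"dy":-0.2,"dz":4.1,"rx":0,"ry":0,"rz":0}
  ]
}}

```text
clock: 14.6
tcp_pos: [0.5429, 0.1198, 0.1181]
eef_rot: [-1.707, -0.002, -0.75]
wrist_force: [1.0, 0.1, -0.4]
opening: 0.006
grasp_force: 0.0
```

```bash
python3 - <<'E'
from kin import *
where()
for y in (-58,-20,0,45): print(y,*jog((-64,y,117),30,8))
E
```

```text
tip [-65.4 -64.4 116.2] F unit [ 0.96 -0.21 -0.44] mom [-0.29  0.43  0.02] q [-0.37  0.74  2.47  1.96  1.46 -0.07] open 0.006 t 14.6
-58 [-0.48 -0.14  0.43] [-0.2 -0.2  0.1]
-20 [-3.78 -0.41  2.3 ] [-0.2 -0.2  0.1]
0 [-5.51 -0.55  3.29] [-0.2 -0.2  0.1]
45 [-9.42 -0.86  5.5 ] [-0.2 -0.2  0.1]
```

>>> {"method": "jog_arm", "body": {
  "commands": [
    {"dx":-0.2,"dy":-0.1,"dz":0.2,"rx":0,"ry":0,"rz":0},
    {"dx":-0.45,"dy":-0.1,"dz":0.4,"rx":0,"ry":0,"rz":0},
    {"dx":-0.45,"dy":-0.1,"dz":0.4,"rx":0,"ry":0,"rz":0}
  ]
}}

```text
clock: 14.85
tcp_pos: [0.5416, 0.1259, 0.1173]
eef_rot: [-1.709, 0.001, -0.75]
wrist_force: [-0.9, 1.0, 0.4]
opening: 0.004
grasp_force: 0.0
```

>>> {"method": "jog_arm", "body": {
  "commands": [
    {"dx":-0.22,"dy":-0.02,"dz":0.12,"rx":0,"ry":0,"rz":0},
    {"dx":-0.45,"dy":-0.03,"dz":0.25,"rx":0,"ry":0,"rz":0},
    {"dx":-0.45,"dy":-0.03,"dz":0.25,"rx":0,"ry":0,"rz":0}
  ]
}}

```text
clock: 15.1
tcp_pos: [0.5401, 0.1308, 0.1171]
eef_rot: [-1.709, 0.001, -0.75]
wrist_force: [0.0, -0.2, -0.8]
opening: 0.002
grasp_force: 0.0
```

>>> {"method": "jog_arm", "body": {
  "commands": [
    {"dx":-0.22,"dy":-0.02,"dz":0.12,"rx":0,"ry":0,"rz":0},
    {"dx":-0.45,"dy":-0.03,"dz":0.25,"rx":0,"ry":0,"rz":0},
    {"dx":-0.45,"dy":-0.03,"dz":0.25,"rx":0,"ry":0,"rz":0}
  ]
}}

```text
clock: 15.35
tcp_pos: [0.5387, 0.1358, 0.1172]
eef_rot: [-1.709, 0.001, -0.75]
wrist_force: [-0.0, 0.2, -0.8]
opening: 0.003
grasp_force: 0.0
```

```bash
python3 -c "
from kin import *
where()"
```

```text
tip [-64.8 -47.9 115.2] F unit [ 0.02  0.2  -0.78] mom [-0.31  0.42 -0.01] q [-0.33  0.75  2.49  2.    1.47 -0.09] open 0.003 t 15.35
```

>>> {"method": "jog_arm", "body": {
  "commands": [
    {"dx":-0.22,"dy":-0.02,"dz":0.12,"rx":0,"ry":0,"rz":0},
    {"dx":-0.45,"dy":-0.03,"dz":0.25,"rx":0,"ry":0,"rz":0},
    {"dx":-0.45,"dy":-0.03,"dz":0.25,"rx":0,"ry":0,"rz":0}
  ]
}}

```text
clock: 15.6
tcp_pos: [0.5371, 0.1407, 0.1172]
eef_rot: [-1.709, 0.001, -0.75]
wrist_force: [-0.6, 0.4, -0.6]
opening: 0.007
grasp_force: 0.0
```

>>> {"method": "jog_arm", "body": {
  "commands": [
    {"dx":-0.22,"dy":-0.02,"dz":0.12,"rx":0,"ry":0,"rz":0},
    {"dx":-0.45,"dy":-0.03,"dz":0.25,"rx":0,"ry":0,"rz":0},
    {"dx":-0.45,"dy":-0.03,"dz":0.25,"rx":0,"ry":0,"rz":0}
  ]
}}

```text
clock: 15.85
tcp_pos: [0.5355, 0.1456, 0.1171]
eef_rot: [-1.709, 0.001, -0.75]
wrist_force: [-0.8, -0.5, 0.1]
opening: 0.008
grasp_force: 0.0
```

>>> {"method": "jog_arm", "body": {
  "commands": [
    {"dx":-0.22,"dy":-0.02,"dz":0.12,"rx":0,"ry":0,"rz":0},
    {"dx":-0.45,"dy":-0.03,"dz":0.25,"rx":0,"ry":0,"rz":0},
    {"dx":-0.45,"dy":-0.03,"dz":0.25,"rx":0,"ry":0,"rz":0}
  ]
}}

```text
clock: 16.1
tcp_pos: [0.534, 0.1505, 0.1171]
eef_rot: [-1.709, 0.001, -0.75]
wrist_force: [-0.4, 0.1, 0.2]
opening: 0.004
grasp_force: 0.0
```

```bash
python3 -c "
from kin import *
where()"
```

```text
tip [-64.9 -32.5 115.1] F unit [-0.36  0.23  0.21] mom [-0.29  0.46 -0.  ] q [-0.29  0.75  2.51  2.04  1.49 -0.11] open 0.004 t 16.1
```

Nothing yet, with the finger's left corner at y about -19. I continue left.

>>> {"method": "jog_arm", "body": {
  "commands": [
    {"dx":-0.22,"dy":-0.02,"dz":0.12,"rx":0,"ry":0,"rz":0},
    {"dx":-0.45,"dy":-0.03,"dz":0.25,"rx":0,"ry":0,"rz":0},
    {"dx":-0.45,"dy":-0.03,"dz":0.25,"rx":0,"ry":0,"rz":0}
  ]
}}

```text
clock: 16.35
tcp_pos: [0.5324, 0.1554, 0.117]
eef_rot: [-1.709, 0.001, -0.75]
wrist_force: [-0.6, 0.2, 0.5]
opening: 0.003
grasp_force: 0.0
```

>>> {"method": "jog_arm", "body": {
  "commands": [
    {"dx":-0.22,"dy":-0.02,"dz":0.12,"rx":0,"ry":0,"rz":0},
    {"dx":-0.45,"dy":-0.03,"dz":0.25,"rx":0,"ry":0,"rz":0},
    {"dx":-0.45,"dy":-0.03,"dz":0.25,"rx":0,"ry":0,"rz":0}
  ]
}}

```text
clock: 16.6
tcp_pos: [0.5308, 0.1603, 0.117]
eef_rot: [-1.709, 0.001, -0.75]
wrist_force: [0.6, 0.4, -0.2]
opening: 0.002
grasp_force: 0.0
```

>>> {"method": "jog_arm", "body": {
  "commands": [
    {"dx":-0.22,"dy":-0.02,"dz":0.12,"rx":0,"ry":0,"rz":0},
    {"dx":-0.45,"dy":-0.03,"dz":0.25,"rx":0,"ry":0,"rz":0},
    {"dx":-0.45,"dy":-0.03,"dz":0.25,"rx":0,"ry":0,"rz":0}
  ]
}}

```text
clock: 16.85
tcp_pos: [0.5293, 0.1652, 0.1169]
eef_rot: [-1.709, 0.001, -0.75]
wrist_force: [-0.1, -0.1, 0.1]
opening: 0.007
grasp_force: 0.0
```

```bash
python3 -c "
from kin import *
where()"
```

```text
tip [-65. -17. 115.] F unit [-0.17 -0.07  0.08] mom [-0.29  0.38 -0.01] q [-0.25  0.76  2.53  2.08  1.51 -0.13] open 0.007 t 16.85
```

>>> {"method": "jog_arm", "body": {
  "commands": [
    {"dx":-0.22,"dy":-0.02,"dz":0.12,"rx":0,"ry":0,"rz":0},
    {"dx":-0.45,"dy":-0.03,"dz":0.25,"rx":0,"ry":0,"rz":0},
    {"dx":-0.45,"dy":-0.03,"dz":0.25,"rx":0,"ry":0,"rz":0}
  ]
}}

```text
clock: 17.1
tcp_pos: [0.5277, 0.1701, 0.1169]
eef_rot: [-1.709, 0.001, -0.75]
wrist_force: [-0.0, 0.0, -0.7]
opening: 0.007
grasp_force: 0.0
```

>>> {"method": "jog_arm", "body": {
  "commands": [
    {"dx":-0.22,"dy":-0.02,"dz":0.12,"rx":0,"ry":0,"rz":0},
    {"dx":-0.45,"dy":-0.03,"dz":0.25,"rx":0,"ry":0,"rz":0},
    {"dx":-0.45,"dy":-0.03,"dz":0.25,"rx":0,"ry":0,"rz":0}
  ]
}}

```text
clock: 17.35
tcp_pos: [0.5264, 0.1748, 0.1169]
eef_rot: [-1.708, 0.0, -0.751]
wrist_force: [0.1, -1.1, -0.6]
opening: 0.004
grasp_force: 0.4
```

>>> {"method": "jog_arm", "body": {
  "commands": [
    {"dx":-0.22,"dy":-0.02,"dz":0.12,"rx":0,"ry":0,"rz":0},
    {"dx":-0.45,"dy":-0.03,"dz":0.25,"rx":0,"ry":0,"rz":0},
    {"dx":-0.45,"dy":-0.03,"dz":0.25,"rx":0,"ry":0,"rz":0}
  ]
}}

```text
clock: 17.6
tcp_pos: [0.525, 0.1794, 0.1168]
eef_rot: [-1.709, 0.0, -0.752]
wrist_force: [-0.2, -3.2, -0.8]
opening: 0.007
grasp_force: 1.7
```

```bash
python3 -c "
from kin import *
where()"
```

```text
tip [-64.9  -2.3 114.9] F unit [-1.11 -3.03 -0.84] mom [-0.39  0.38 -0.45] q [-0.21  0.77  2.55  2.13  1.53 -0.15] open 0.007 t 17.6
```

>>> {"method": "jog_arm", "body": {
  "commands": [
    {"dx":-0.22,"dy":-0.02,"dz":0.12,"rx":0,"ry":0,"rz":0},
    {"dx":-0.45,"dy":-0.03,"dz":0.25,"rx":0,"ry":0,"rz":0},
    {"dx":-0.67,"dy":-0.05,"dz":0.37,"rx":0,"ry":0,"rz":0},
    {"dx":-0.87,"dy":-0.07,"dz":0.49,"rx":0,"ry":0,"rz":0},
    {"dx":-0.87,"dy":-0.07,"dz":0.49,"rx":0,"ry":0,"rz":0}
  ]
}}

```text
clock: 18.02
tcp_pos: [0.5217, 0.1891, 0.1168]
eef_rot: [-1.709, 0.001, -0.751]
wrist_force: [-1.1, -4.3, 1.8]
opening: 0.008
grasp_force: 2.3
```

>>> {"method": "jog_arm", "body": {
  "commands": [
    {"dx":-0.22,"dy":-0.02,"dz":0.12,"rx":0,"ry":0,"rz":0},
    {"dx":-0.45,"dy":-0.03,"dz":0.25,"rx":0,"ry":0,"rz":0},
    {"dx":-0.45,"dy":-0.03,"dz":0.25,"rx":0,"ry":0,"rz":0}
  ]
}}

```text
clock: 18.27
tcp_pos: [0.5205, 0.1937, 0.1168]
eef_rot: [-1.709, 0.0, -0.752]
wrist_force: [-0.7, -5.8, 1.2]
opening: 0.004
grasp_force: 2.7
```

```bash
python3 - <<'E'
from kin import *
where()
for y,z in ((16,117),(16,127),(16,131),(16,137)): print(y,z,*jog((-64,y,z),30,8)); P,R=tcp((-64,y,z),30,8); print(ik(P,R,[-.2,.7,2.5,2.1,1.5,-.1],fit()[0])[0].round(2))
E
```

```text
tip [-65.   12.7 114.9] F unit [-2.39 -5.35  1.18] mom [-0.4   0.37 -0.53] q [-0.17  0.77  2.57  2.17  1.54 -0.17] open 0.004 t 18.27
16 117 [-0.23 -0.25  0.21] [-0.1 -0.3 -0.1]
[-0.16  0.76  2.57  2.17  1.54 -0.16]
16 127 [-0.23 -1.24  0.08] [-0.1 -0.3 -0.1]
[-0.16  0.73  2.57  2.17  1.52 -0.13]
16 131 [-0.23 -1.64  0.02] [-0.1 -0.3 -0.1]
[-0.16  0.71  2.56  2.17  1.51 -0.11]
16 137 [-0.23 -2.23 -0.06] [-0.1 -0.3 -0.1]
[-0.16  0.69  2.56  2.17  1.5  -0.1 ]
```

>>> {"method": "jog_arm", "body": {
  "commands": [
    {"dx":-0.05,"dy":-0.25,"dz":0,"rx":0,"ry":0,"rz":0},
    {"dx":-0.1,"dy":-0.45,"dz":0.05,"rx":0,"ry":0,"rz":0},
    {"dx":-0.1,"dy":-0.65,"dz":0.05,"rx":0,"ry":0,"rz":0},
    {"dx":-0.1,"dy":-0.8,"dz":0.05,"rx":0,"ry":0,"rz":0},
    {"dx":-0.1,"dy":-0.8,"dz":0.05,"rx":0,"ry":0,"rz":0},
    {"dx":-0.1,"dy":-0.8,"dz":0.05,"rx":0,"ry":0,"rz":0}
  ],
  "jaw": -0.5
}}

```text
clock: 18.77
tcp_pos: [0.5216, 0.1946, 0.1235]
eef_rot: [-1.712, 0.0, -0.754]
wrist_force: [0.7, -7.9, -3.7]
opening: 0.25
grasp_force: 6.0
```

```bash
python3 -c "
from kin import *
where()"
```

```text
tip [-63.7  13.2 121.6] F unit [-1.72 -7.78 -3.72] mom [-0.77  0.82 -0.91] q [-0.16  0.74  2.57  2.18  1.53 -0.14] open 0.25 t 18.77
```

>>> {"method": "jog_arm", "body": {
  "commands": [
    {"dx":-0.05,"dy":-0.25,"dz":0.02,"rx":0,"ry":0,"rz":0},
    {"dx":-0.1,"dy":-0.45,"dz":0,"rx":0,"ry":0,"rz":0},
    {"dx":-0.1,"dy":-0.65,"dz":0,"rx":0,"ry":0,"rz":0},
    {"dx":-0.1,"dy":-0.85,"dz":-0.05,"rx":0,"ry":0,"rz":0},
    {"dx":-0.1,"dy":-1.0,"dz":-0.05,"rx":0,"ry":0,"rz":0},
    {"dx":-0.1,"dy":-1.0,"dz":-0.05,"rx":0,"ry":0,"rz":0},
    {"dx":-0.1,"dy":-1.0,"dz":-0.05,"rx":0,"ry":0,"rz":0}
  ],
  "jaw": 0
}}

```text
clock: 19.35
tcp_pos: [0.5225, 0.1951, 0.1323]
eef_rot: [-1.715, -0.0, -0.757]
wrist_force: [4.2, -6.5, -7.2]
opening: 0.5
grasp_force: 5.6
```

```bash
python3 - <<'E'
from h import *
from kin import *
where()
im=manip.get_image("scene")[:,:,::-1].copy()
for th,c in((.235,(255,0,0)),(.38,(0,0,255))):
    P=[U+RU.apply(np.array([83+x*np.cos(th),y,132-x*np.sin(th)])/1000) for x,y in((-188,122),(-188,-122),(0,-122),(0,122))]
    cv2.polylines(im,[np.int32(proj("scene",P).round())],True,c,1)
cv2.imwrite("pics/s4.png",cv2.resize(im[90:310,130:370],(654,600)))
E
```

```text
tip [-62.6  13.4 130.3] F unit [ 2.12 -7.44 -7.23] mom [-1.26  1.17 -1.28] q [-0.16  0.71  2.56  2.18  1.5  -0.11] open 0.5 t 19.35
```

View pics/s4.png

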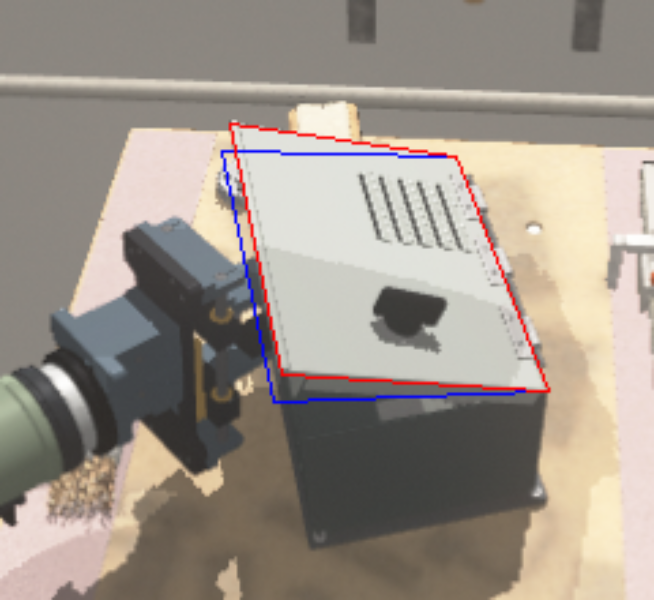

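The hood's outline matches the red 0.38 rad overlay, with its front corner at about (283,373), so it is past the catch. I keep lifting straight up.

>>> {"method": "jog_arm", "body": {
  "commands": [
    {"dx":0.05,"dy":-0.4,"dz":-0.05,"rx":0,"ry":0,"rz":0},
    {"dx":0.1,"dy":-0.9,"dz":-0.1,"rx":0,"ry":0,"rz":0},
    {"dx":0.15,"dy":-1.4,"dz":-0.1,"rx":0,"ry":0,"rz":0},
    {"dx":0.2,"dy":-1.9,"dz":-0.1,"rx":0,"ry":0,"rz":0},
    {"dx":0.25,"dy":-2.4,"dz":-0.1,"rx":0,"ry":0,"rz":0},
    {"dx":0.3,"dy":-2.9,"dz":-0.1,"rx":0,"ry":0,"rz":0},
    {"dx":0.3,"dy":-3.4,"dz":-0.1,"rx":0,"ry":0,"rz":0},
    {"dx":0.3,"dy":-3.9,"dz":-0.1,"rx":0,"ry":0,"rz":0},
    {"dx":0.3,"dy":-4.2,"dz":-0.1,"rx":0,"ry":0,"rz":0},
    {"dx":0.3,"dy":-4.2,"dz":-0.1,"rx":0,"ry":0,"rz":0}
  ]
}}

```text
clock: 20.23
tcp_pos: [0.5256, 0.1989, 0.1764]
eef_rot: [-1.71, -0.0, -0.75]
wrist_force: [3.7, -0.4, -8.5]
opening: 0.501
grasp_force: 3.8
```

```bash
python3 -c "
from kin import *
where()"
```

```text
tip [-58.6  16.2 174.4] F unit [ 3.44 -1.45 -8.47] mom [-1.31  1.54 -0.31] q [-0.15  0.57  2.53  2.17  1.41  0.03] open 0.501 t 20.23
```

```bash
python3 - <<'E'
from kin import *
ca,sa,cp,sp=np.cos(np.pi/6),.5,np.cos(np.deg2rad(8)),np.sin(np.deg2rad(8))
def pts(t):
    t=np.array(t,float); up=np.array([sp*ca,cp]); bk=np.array([-cp*ca,sp]); P=[]; 
    for s in np.linspace(0,79,40): P.append(t+up*36+bk*s+[8,0]); 
    B=[t+bk*79+up*u+[19,0] for u in np.linspace(-89,89,60)]
    return np.array(P),np.array(B)
def pen(P,th):  # signed: below plate/skirt ? returns min clearance to hood (negative = in hood)
    d=P-[83,132]; r=-(d[:,0]*np.cos(th)-d[:,1]*np.sin(th)); n=-(d[:,0]*np.sin(th)+d[:,1]*np.cos(th)) # n: below the plate
    bad=((r>0)&(r<188)&(n<2))|((r>166)&(n<27)&(r<172))
    return bad.any()
def need(P,th0):
    for th in np.arange(th0,1.8,.01):
        if not pen(P,th): return th
    return 9
th=.6
for t in [(-58,174),(-45,180),(-30,187),(-15,193),(0,197),(15,200),(30,200),(45,200),(60,200),(70,200),(75,200),(80,200)]:
    F,B=pts(t); th=need(F,th); print(t,round(th,2),'body hit',pen(B,th),'tops',F[0].round(),B[-1].round(),*jog((t[0],16,t[1]),30,8))
E
```

```text
(-58, 174) 0.67 body hit False tops [-46. 210.] [-96. 273.] [0.05 0.03 0.05] [-0.  -0.2 -0. ]
(-45, 180) 0.72 body hit False tops [-33. 216.] [-83. 279.] [ 0.7  -0.72  1.08] [-0.  -0.2 -0. ]
(-30, 187) 0.77 body hit False tops [-18. 223.] [-68. 286.] [ 1.45 -1.59  2.27] [-0.  -0.2 -0. ]
(-15, 193) 0.87 body hit False tops [ -3. 229.] [-53. 292.] [ 2.19 -2.36  3.48] [-0.  -0.2 -0. ]
(0, 197) 0.98 body hit False tops [ 12. 233.] [-38. 296.] [ 2.94 -2.94  4.71] [-0.  -0.2 -0. ]
(15, 200) 1.1 body hit False tops [ 27. 236.] [-23. 299.] [ 3.68 -3.42  5.96] [-0.  -0.2 -0. ]
(30, 200) 1.22 body hit False tops [ 42. 236.] [ -8. 299.] [ 4.43 -3.6   7.25] [-0.  -0.2 -0. ]
(45, 200) 1.35 body hit False tops [ 57. 236.] [  7. 299.] [ 5.18 -3.78  8.54] [-0.  -0.2 -0. ]
(60, 200) 1.49 body hit False tops [ 72. 236.] [ 22. 299.] [ 5.92 -3.96  9.83] [-0.  -0.2 -0. ]
(70, 200) 1.59 body hit False tops [ 82. 236.] [ 32. 299.] [ 6.42 -4.08 10.69] [-0.  -0.2 -0. ]
(75, 200) 1.64 body hit False tops [ 87. 236.] [ 37. 299.] [ 6.67 -4.14 11.11] [-0.  -0.2 -0. ]
(80, 200) 1.68 body hit False tops [ 92. 236.] [ 42. 299.] [ 6.92 -4.2  11.54] [-0.  -0.2 -0. ]
```

>>> {"method": "jog_arm", "body": {
  "commands": [
    {"dx":0.35,"dy":-0.35,"dz":0.5,"rx":0,"ry":0,"rz":0},
    {"dx":0.7,"dy":-0.7,"dz":1.1,"rx":0,"ry":0,"rz":0},
    {"dx":1.1,"dy":-1.15,"dz":1.7,"rx":0,"ry":0,"rz":0},
    {"dx":1.45,"dy":-1.6,"dz":2.3,"rx":0,"ry":0,"rz":0},
    {"dx":1.8,"dy":-2.0,"dz":2.9,"rx":0,"ry":0,"rz":0},
    {"dx":2.2,"dy":-2.4,"dz":3.5,"rx":0,"ry":0,"rz":0},
    {"dx":2.55,"dy":-2.65,"dz":4.1,"rx":0,"ry":0,"rz":0},
    {"dx":2.95,"dy":-2.95,"dz":4.7,"rx":0,"ry":0,"rz":0},
    {"dx":3.3,"dy":-3.2,"dz":5.3,"rx":0,"ry":0,"rz":0},
    {"dx":3.7,"dy":-3.4,"dz":6.0,"rx":0,"ry":0,"rz":0},
    {"dx":4.05,"dy":-3.5,"dz":6.6,"rx":0,"ry":0,"rz":0},
    {"dx":4.4,"dy":-3.6,"dz":7.2,"rx":0,"ry":0,"rz":0},
    {"dx":4.4,"dy":-3.6,"dz":7.2,"rx":0,"ry":0,"rz":0}
  ]
}}

```text
clock: 21.32
tcp_pos: [0.6083, 0.2268, 0.205]
eef_rot: [-1.702, -0.002, -0.743]
wrist_force: [-5.2, 1.2, 1.5]
opening: 0.5
grasp_force: 2.2
```

```bash
python3 - <<'E'
from kin import *
where()
for x in (45,60,76): print(x,*jog((x,16,200),30,8))
E
```

```text
tip [ 28.7  18.5 203.2] F unit [-4.65  2.71  1.55] mom [-0.26  0.35  0.64] q [-0.05  0.52  2.32  2.21  1.26  0.24] open 0.5 t 21.32
45 [1.03 0.14 1.31] [-0.5  0.2  0.1]
60 [ 1.78 -0.03  2.6 ] [-0.5  0.2  0.1]
76 [ 2.59 -0.21  3.97] [-0.5  0.2  0.1]
```

>>> {"method": "jog_arm", "body": {
  "commands": [
    {"dx":0.4,"dy":0,"dz":0.6,"rx":0,"ry":0,"rz":0},
    {"dx":0.8,"dy":0,"dz":1.1,"rx":0,"ry":0,"rz":0},
    {"dx":1.1,"dy":0,"dz":1.6,"rx":0,"ry":0,"rz":0},
    {"dx":1.45,"dy":0,"dz":2.1,"rx":0,"ry":0,"rz":0},
    {"dx":1.8,"dy":0,"dz":2.6,"rx":0,"ry":0,"rz":0},
    {"dx":2.1,"dy":-0.1,"dz":3.1,"rx":0,"ry":0,"rz":0},
    {"dx":2.35,"dy":-0.15,"dz":3.55,"rx":0,"ry":0,"rz":0},
    {"dx":2.6,"dy":-0.2,"dz":4.0,"rx":0,"ry":0,"rz":0},
    {"dx":2.6,"dy":-0.2,"dz":4.0,"rx":0,"ry":0,"rz":0},
    {"dx":2.6,"dy":-0.2,"dz":4.0,"rx":0,"ry":0,"rz":0}
  ]
}}

```text
clock: 22.15
tcp_pos: [0.6532, 0.2425, 0.2282]
eef_rot: [-1.643, -0.015, -0.729]
wrist_force: [-35.2, -8.8, 59.5]
opening: 0.598
grasp_force: 74.3
```

```bash
python3 - <<'E'
from h import *
from kin import *
where()
im=manip.get_image("scene")[:,:,::-1].copy()
for th,c in((1.57,(255,0,0)),(1.65,(0,0,255))):
    P=[U+RU.apply(np.array([83+x*np.cos(th),y,132-x*np.sin(th)])/1000) for x,y in((-188,122),(-188,-122),(0,-122),(0,122))]
    cv2.polylines(im,[np.int32(proj("scene",P).round())],True,c,1)
cv2.imwrite("pics/s5.png",cv2.resize(im[20:310,130:420],(600,600)))
for t in [(30,16,200),(-110,16,200)]: print(t,*jog(t,30,8))
E
```

```text
tip [ 76.1  20.3 227.2] F unit [-36.23   2.01  59.46] mom [ 6.64 -4.72  3.87] q [-0.02  0.54  2.21  2.22  1.25  0.29] open 0.598 t 22.15
(30, 16, 200) [-2.07  2.89 -3.98] [-3.9  0.9  1. ]
(-110, 16, 200) [ -9.27   3.64 -15.96] [-3.9  0.9  1. ]
```

View pics/s5.png

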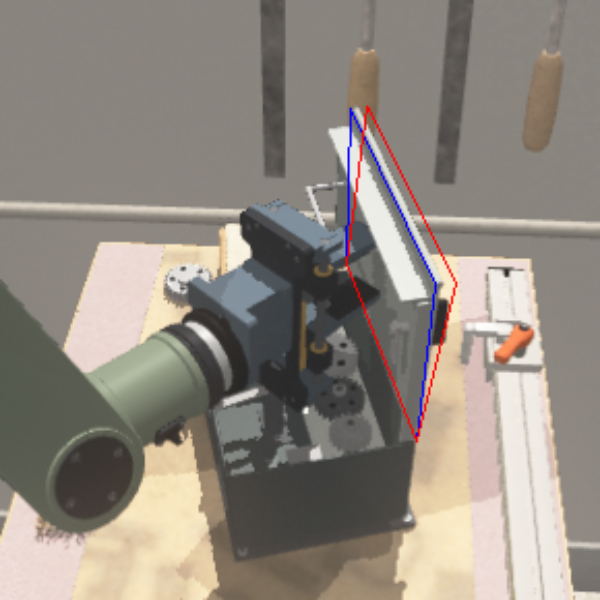

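The blue line is 1.57 rad. The hood is just short of it, with its plate from about (345,150) to (430,300). The lower finger wedged against the plate near the hinge, so I back off, close the jaws and push higher up the plate.

>>> {"method": "jog_arm", "body": {
  "commands": [
    {"dx":-0.5,"dy":0,"dz":-0.8,"rx":0,"ry":0,"rz":0},
    {"dx":-1.0,"dy":0,"dz":-1.7,"rx":0,"ry":0,"rz":0},
    {"dx":-1.5,"dy":0,"dz":-2.6,"rx":0,"ry":0,"rz":0},
    {"dx":-2.0,"dy":0,"dz":-3.5,"rx":0,"ry":0,"rz":0},
    {"dx":-2.0,"dy":0,"dz":-3.5,"rx":0,"ry":0,"rz":0},
    {"dx":-2.0,"dy":0,"dz":-3.5,"rx":0,"ry":0,"rz":0},
    {"dx":-2.0,"dy":0,"dz":-3.5,"rx":0,"ry":0,"rz":0},
    {"dx":-2.0,"dy":0,"dz":-3.5,"rx":0,"ry":0,"rz":0},
    {"dx":-2.0,"dy":0,"dz":-3.5,"rx":0,"ry":0,"rz":0}
  ],
  "jaw": -1
}}

```text
clock: 22.95
tcp_pos: [0.613, 0.2305, 0.2264]
eef_rot: [-1.655, -0.01, -0.73]
wrist_force: [-37.6, -10.1, 50.2]
opening: 0.054
grasp_force: 34.8
```

```bash
python3 - <<'E'
from kin import *
where()
for t in [(30,10,245),(60,10,245),(70,10,245),(78,10,245)]: print(t,*jog(t,30,8))
E
```

```text
tip [ 34.2  20.8 225.2] F unit [-38.92   1.45  50.2 ] mom [ 5.66 -3.93  3.47] q [-0.05  0.51  2.3   2.2   1.29  0.25] open 0.054 t 22.95
(30, 10, 245) [ 0.71 -1.96 -1.07] [-3.2  0.9  0.7]
(60, 10, 245) [ 2.25 -2.17  1.49] [-3.2  0.9  0.7]
(70, 10, 245) [ 2.76 -2.23  2.35] [-3.2  0.9  0.7]
(78, 10, 245) [ 3.17 -2.29  3.03] [-3.2  0.9  0.7]
```

```bash
python3 - <<'E'
from h import *
a=manip.get_image("scene")[:,:,::-1]; b=manip.get_image("top")[:,:,::-1]
cv2.imwrite("pics/s6.png",np.hstack([cv2.resize(a[40:300,200:400],(400,520),interpolation=cv2.INTER_CUBIC),cv2.resize(b[100:360,140:340],(400,520),interpolation=cv2.INTER_CUBIC)]))
s=manip.sense(); print({k:np.round(s[k],3).tolist() for k in('wrist_force','moment','grasp_force','opening','joint_efforts','eef_rot')})
E
```

```text
{'wrist_force': [-37.372, -9.648, 51.059], 'moment': [5.696, -3.938, 3.5], 'grasp_force': 34.814, 'opening': 0.055, 'joint_efforts': [-2.222, -4.488, -10.545, 3.484, -11.448, -0.556], 'eef_rot': [-1.655, -0.01, -0.73]}
```

View pics/s6.png

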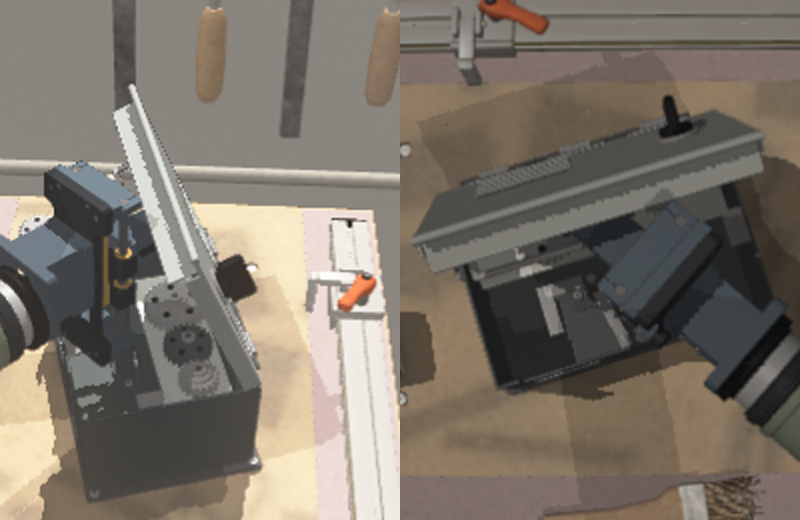

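```bash
python3 - <<'E'
from h import *
from kin import *
for th in np.arange(.8,1.7,.1):
    P=[U+RU.apply(np.array([83+x*np.cos(th),y,132-x*np.sin(th)])/1000) for x,y in((-188,122),(-188,-122))]
    print(round(th,2),proj("scene",P).round().tolist(),proj("top",P).round().tolist())
s=manip.sense(); R0=Ro.from_euler('xyz',s['eef_rot'])
print('force tool',R0.inv().apply(s['wrist_force']).round(1),'mom tool',R0.inv().apply(s['moment']).round(2),'tool axes unit',(RU.inv()*R0).as_matrix().round(2).tolist())
E
```

```text
0.8 [[232.0, 105.0], [257.0, 196.0]] [[166.0, 270.0], [335.0, 216.0]]
0.9 [[239.0, 98.0], [266.0, 189.0]] [[161.0, 259.0], [333.0, 205.0]]
1.0 [[247.0, 93.0], [276.0, 182.0]] [[156.0, 248.0], [330.0, 193.0]]
1.1 [[255.0, 87.0], [286.0, 176.0]] [[151.0, 235.0], [327.0, 180.0]]
1.2 [[264.0, 82.0], [297.0, 170.0]] [[147.0, 222.0], [324.0, 166.0]]
1.3 [[273.0, 78.0], [308.0, 166.0]] [[142.0, 209.0], [320.0, 153.0]]
1.4 [[283.0, 75.0], [320.0, 162.0]] [[137.0, 195.0], [316.0, 139.0]]
1.5 [[292.0, 73.0], [332.0, 159.0]] [[133.0, 181.0], [311.0, 126.0]]
1.6 [[302.0, 71.0], [344.0, 157.0]] [[129.0, 168.0], [307.0, 113.0]]
force tool [-20.9 -48.4 -36.3] mom tool [ 6.9  -3.49  0.57] tool axes unit [[0.51, -0.07, 0.86], [-0.86, -0.05, 0.51], [0.01, -1.0, -0.08]]
```

The fingers appear to have closed on a rib on the hood's underside, about 104 mm from the hinge, which pushes the upper finger up. I take off the strain first and then let go.

>>> {"method": "jog_arm", "body": {
  "commands": [
    {"dx":0,"dy":-0.6,"dz":-0.2,"rx":0,"ry":0,"rz":0},
    {"dx":0,"dy":-1.2,"dz":-0.4,"rx":0,"ry":0,"rz":0},
    {"dx":0,"dy":-1.2,"dz":-0.4,"rx":0,"ry":0,"rz":0}
  ]
}}

```text
clock: 23.3
tcp_pos: [0.6113, 0.2295, 0.2247]
eef_rot: [-1.69, -0.006, -0.729]
wrist_force: [-11.9, 14.7, 13.1]
opening: 0.052
grasp_force: 30.2
```

```bash
python3 -c "
from kin import *
where()
from rig import manip
s=manip.sense();print(s['grasp_force'],s['eef_rot'])"
```

```text
tip [ 32.2  20.4 223.1] F unit [-6.98 17.57 13.06] mom [ 1.59 -0.55  2.68] q [-0.05  0.49  2.3   2.18  1.24  0.28] open 0.052 t 23.3
30.22168457508087 [-1.68984005 -0.00610741 -0.72897639]
```

>>> {"method": "jog_arm", "body": {
  "commands": [
    {"dx":0,"dy":-0.3,"dz":0,"rx":0,"ry":0,"rz":0},
    {"dx":0,"dy":-0.3,"dz":0,"rx":0,"ry":0,"rz":0},
    {"dx":0,"dy":-0.3,"dz":0,"rx":0,"ry":0,"rz":0},
    {"dx":0,"dy":-0.3,"dz":0,"rx":0,"ry":0,"rz":0},
    {"dx":0,"dy":-0.3,"dz":0,"rx":0,"ry":0,"rz":0}
  ],
  "jaw": -0.3
}}

```text
clock: 23.72
tcp_pos: [0.6124, 0.2253, 0.2166]
eef_rot: [-1.714, 0.003, -0.742]
wrist_force: [-7.3, 0.9, -7.7]
opening: 0.347
grasp_force: 4.4
```

>>> {"method": "jog_arm", "body": {
  "commands": [
    {"dx":0,"dy":-0.3,"dz":-1,"rx":0,"ry":0,"rz":0},
    {"dx":0,"dy":-0.3,"dz":-2,"rx":0,"ry":0,"rz":0},
    {"dx":0,"dy":-0.3,"dz":-3,"rx":0,"ry":0,"rz":0},
    {"dx":0,"dy":-0.3,"dz":-3.5,"rx":0,"ry":0,"rz":0},
    {"dx":0,"dy":-0.3,"dz":-3.5,"rx":0,"ry":0,"rz":0}
  ]
}}

```text
clock: 24.13
tcp_pos: [0.5932, 0.1964, 0.2278]
eef_rot: [-1.707, -0.001, -0.752]
wrist_force: [0.4, 0.1, 0.2]
opening: 0.348
grasp_force: 0.0
```

```bash
python3 - <<'E'
from h import *
from kin import *
where()
manip.get_image("scene");manip.get_image("top")
for n in("scene","top"):
  for p in("hood_lip","skirt_edge","wing_grip"):
    r=manip.landmark_of(n,p)
    if r: print(n,p,np.round(r[0]['xy'],1),round(r[0]['p'],2))
for th in np.arange(1.0,1.7,.1):
    c,s=np.cos(th),np.sin(th)
    P=[U+RU.apply(np.array([83-r*c-n*s,y,132+r*s-n*c])/1000) for r,y,n in((188,0,0),(170,0,27),(98,-75,-22))]
    print(round(th,2),proj("scene",P).round().tolist(),proj("top",P).round().tolist())
for t in [(10,20,205),(30,20,205),(50,20,205)]: print(t,*jog(t,30,8))
E
```

```text
tip [  5.3  -6.3 225.9] F unit [ 0.42 -0.07  0.2 ] mom [-0.34  0.43  0.  ] q [-0.13  0.45  2.34  2.13  1.24  0.29] open 0.348 t 24.13
scene hood_lip [285.8 121.4] 0.66
scene skirt_edge [269.6 132.2] 0.97
scene wing_grip [316.6 178.5] 0.78
top hood_lip [232.3 193.6] 0.63
top skirt_edge [239.3 208.4] 0.6
top wing_grip [275.8 155.7] 0.45
1.0 [[260.0, 133.0], [253.0, 147.0], [308.0, 183.0]] [[244.0, 220.0], [247.0, 232.0], [280.0, 168.0]]
1.1 [[269.0, 127.0], [260.0, 141.0], [313.0, 180.0]] [[240.0, 207.0], [244.0, 222.0], [278.0, 161.0]]
1.2 [[279.0, 122.0], [268.0, 136.0], [319.0, 179.0]] [[236.0, 194.0], [241.0, 211.0], [276.0, 155.0]]
1.3 [[289.0, 117.0], [277.0, 131.0], [324.0, 177.0]] [[232.0, 180.0], [237.0, 199.0], [274.0, 149.0]]
1.4 [[299.0, 114.0], [286.0, 126.0], [330.0, 176.0]] [[227.0, 167.0], [233.0, 187.0], [272.0, 142.0]]
1.5 [[310.0, 111.0], [295.0, 123.0], [335.0, 176.0]] [[223.0, 153.0], [230.0, 175.0], [270.0, 136.0]]
1.6 [[321.0, 109.0], [305.0, 120.0], [341.0, 176.0]] [[219.0, 140.0], [226.0, 162.0], [268.0, 131.0]]
(10, 20, 205) [-1.97  1.73  1.84] [-0.1 -0.2 -0. ]
(30, 20, 205) [-0.97  1.49  3.56] [-0.1 -0.2 -0. ]
(50, 20, 205) [0.02 1.25 5.28] [-0.1 -0.2 -0. ]
```

```bash
python3 - <<'E'
from kin import *
for t in [(5,-4,254),(20,-4,255),(60,-4,255),(78,-4,255)]: print(t,*jog(t,30,8)); P,R=tcp(t,30,8); print(ik(P,R,[-.1,.5,2.3,2.1,1.2,.3],fit()[0])[0].round(2))
E
```

```text
(5, -4, 254) [-0.13 -2.9  -0.44] [-0.1 -0.2 -0. ]
[-0.12  0.38  2.32  2.09  1.19  0.38]
(20, -4, 255) [ 0.61 -3.18  0.83] [-0.1 -0.2 -0. ]
[-0.11  0.4   2.28  2.1   1.17  0.4 ]
(60, -4, 255) [ 2.6  -3.65  4.27] [-0.1 -0.2 -0. ]
[-0.07  0.43  2.2   2.12  1.13  0.43]
(78, -4, 255) [ 3.49 -3.87  5.82] [-0.1 -0.2 -0. ]
[-0.06  0.45  2.16  2.12  1.12  0.45]
```

>>> {"method": "jog_arm", "body": {
  "commands": [
    {"dx":0,"dy":0,"dz":-0.4,"rx":0,"ry":0,"rz":0},
    {"dx":0,"dy":-0.3,"dz":-0.4,"rx":0,"ry":0,"rz":0},
    {"dx":-0.1,"dy":-0.9,"dz":-0.4,"rx":0,"ry":0,"rz":0},
    {"dx":-0.1,"dy":-1.6,"dz":-0.4,"rx":0,"ry":0,"rz":0},
    {"dx":-0.1,"dy":-2.3,"dz":-0.4,"rx":0,"ry":0,"rz":0},
    {"dx":-0.1,"dy":-2.9,"dz":-0.4,"rx":0,"ry":0,"rz":0},
    {"dx":0.2,"dy":-3.0,"dz":0.2,"rx":0,"ry":0,"rz":0},
    {"dx":0.6,"dy":-3.2,"dz":0.8,"rx":0,"ry":0,"rz":0},
    {"dx":0.6,"dy":-3.2,"dz":0.8,"rx":0,"ry":0,"rz":0},
    {"dx":0.6,"dy":-3.2,"dz":0.8,"rx":0,"ry":0,"rz":0}
  ],
  "jaw": -1
}}

```text
clock: 25.37
tcp_pos: [0.6069, 0.2027, 0.2581]
eef_rot: [-1.707, -0.001, -0.75]
wrist_force: [-1.3, 0.1, -0.1]
opening: 0.008
grasp_force: 0.0
```

>>> {"method": "jog_arm", "body": {
  "commands": [
    {"dx":0.35,"dy":-0.08,"dz":0.6,"rx":0,"ry":0,"rz":0},
    {"dx":0.7,"dy":-0.16,"dz":1.2,"rx":0,"ry":0,"rz":0},
    {"dx":1.0,"dy":-0.24,"dz":1.75,"rx":0,"ry":0,"rz":0},
    {"dx":1.0,"dy":-0.24,"dz":1.75,"rx":0,"ry":0,"rz":0}
  ]
}}

```text
clock: 25.7
tcp_pos: [0.6263, 0.2091, 0.2575]
eef_rot: [-1.707, -0.0, -0.75]
wrist_force: [-2.4, -0.6, 0.2]
opening: 0.005
grasp_force: 1.2
```

```bash
python3 - <<'E'
from kin import *
where()
for t in [(60,-4,256),(79,-4,256)]: print(t,*jog(t,30,8))
E
```

```text
tip [ 40.6  -3.9 255.6] F unit [-2.51  0.12  0.19] mom [-0.28  0.38  0.15] q [-0.09  0.41  2.24  2.12  1.15  0.41] open 0.005 t 25.7
(60, -4, 256) [ 0.98 -0.27  1.66] [-0.2 -0.2 -0. ]
(79, -4, 256) [ 1.93 -0.49  3.29] [-0.2 -0.2 -0. ]
```

Light contact of about 2.5 N. I push on in steps.

>>> {"method": "jog_arm", "body": {
  "commands": [
    {"dx":0.3,"dy":-0.08,"dz":0.5,"rx":0,"ry":0,"rz":0},
    {"dx":0.6,"dy":-0.16,"dz":1.0,"rx":0,"ry":0,"rz":0},
    {"dx":0.9,"dy":-0.24,"dz":1.5,"rx":0,"ry":0,"rz":0},
    {"dx":1.0,"dy":-0.26,"dz":1.7,"rx":0,"ry":0,"rz":0},
    {"dx":1.0,"dy":-0.26,"dz":1.7,"rx":0,"ry":0,"rz":0}
  ]
}}

```text
clock: 26.12
tcp_pos: [0.6448, 0.215, 0.2584]
eef_rot: [-1.706, -0.0, -0.749]
wrist_force: [-3.5, -1.1, 2.8]
opening: 0.004
grasp_force: 1.8
```

>>> {"method": "jog_arm", "body": {
  "commands": [
    {"dx":0.25,"dy":-0.06,"dz":0.4,"rx":0,"ry":0,"rz":0},
    {"dx":0.5,"dy":-0.12,"dz":0.85,"rx":0,"ry":0,"rz":0},
    {"dx":0.75,"dy":-0.18,"dz":1.3,"rx":0,"ry":0,"rz":0},
    {"dx":0.95,"dy":-0.23,"dz":1.65,"rx":0,"ry":0,"rz":0},
    {"dx":0.95,"dy":-0.23,"dz":1.65,"rx":0,"ry":0,"rz":0}
  ]
}}

```text
clock: 26.53
tcp_pos: [0.6634, 0.2207, 0.2584]
eef_rot: [-1.706, -0.001, -0.749]
wrist_force: [-2.0, -1.2, 1.6]
opening: 0.002
grasp_force: 1.3
```

```bash
python3 - <<'E'
from h import *
from kin import *
where()
manip.get_image("scene");manip.get_image("top")
for n in("scene","top"):
  for p in("hood_lip","skirt_edge","wing_grip"):
    r=manip.landmark_of(n,p)
    if r: print(n,p,np.round(r[0]['xy'],1),round(r[0]['p'],2))
for t in [(84,-4,256),(0,-4,256),(-130,-60,256)]: print(t,*jog(t,30,8))
E
```

```text
tip [ 79.5  -3.8 256.5] F unit [-2.28 -0.51  1.58] mom [-0.09  0.24  0.3 ] q [-0.05  0.45  2.16  2.13  1.12  0.45] open 0.002 t 26.53
scene hood_lip [324. 109.] 0.57
scene skirt_edge [308.6 114.1] 0.86
scene wing_grip [340.3 176.7] 0.75
top hood_lip [217.5 139.3] 0.77
top skirt_edge [224.  160.2] 0.8
(84, -4, 256) [ 0.22 -0.15  0.44] [-0.1 -0.3 -0.1]
(0, -4, 256) [-3.95  0.86 -6.78] [-0.1 -0.3 -0.1]
(-130, -60, 256) [ -5.53   2.8  -20.71] [-0.1 -0.3 -0.1]
```

>>> {"method": "jog_arm", "body": {
  "commands": [
    {"dx":0.1,"dy":-0.05,"dz":0.2,"rx":0,"ry":0,"rz":0},
    {"dx":0.25,"dy":-0.1,"dz":0.5,"rx":0,"ry":0,"rz":0},
    {"dx":0.25,"dy":-0.1,"dz":0.5,"rx":0,"ry":0,"rz":0}
  ]
}}

```text
clock: 27.18
tcp_pos: [0.6683, 0.2217, 0.2569]
eef_rot: [-1.71, 0.001, -0.751]
wrist_force: [-2.9, -2.6, -1.0]
opening: 0.003
grasp_force: 1.9
```

>>> {"method": "jog_arm", "body": {
  "commands": [
    {"dx":-1,"dy":0.2,"dz":-1.7,"rx":0,"ry":0,"rz":0},
    {"dx":-2,"dy":0.4,"dz":-3.4,"rx":0,"ry":0,"rz":0},
    {"dx":-3,"dy":0.6,"dz":-5.1,"rx":0,"ry":0,"rz":0},
    {"dx":-4,"dy":0.9,"dz":-6.8,"rx":0,"ry":0,"rz":0},
    {"dx":-4.3,"dy":1.3,"dz":-10,"rx":0,"ry":0,"rz":0},
    {"dx":-4.7,"dy":1.7,"dz":-13,"rx":0,"ry":0,"rz":0},
    {"dx":-5,"dy":2,"dz":-16,"rx":0,"ry":0,"rz":0},
    {"dx":-5,"dy":2,"dz":-18,"rx":0,"ry":0,"rz":0},
    {"dx":-5,"dy":2,"dz":-18,"rx":0,"ry":0,"rz":0},
    {"dx":-5,"dy":2,"dz":-18,"rx":0,"ry":0,"rz":0},
    {"dx":-5,"dy":2,"dz":-18,"rx":0,"ry":0,"rz":0}
  ]
}}

```text
clock: 28.1
tcp_pos: [0.509, 0.1235, 0.2628]
eef_rot: [-1.708, -0.001, -0.751]
wrist_force: [0.4, 0.0, -0.3]
opening: 0.005
grasp_force: 0.0
```

```bash
python3 - <<'E'
from h import *
from kin import *
where()
im=manip.get_image("scene")[:,:,::-1].copy();manip.get_image("top")
for n in("scene","top"):
  for p in("hood_lip","skirt_edge","wing_grip"):
    r=manip.landmark_of(n,p)
    if r: print(n,p,np.round(r[0]['xy'],1),round(r[0]['p'],2))
for th,c in((1.57,(255,0,0)),(1.65,(0,0,255))):
    P=[U+RU.apply(np.array([83+x*np.cos(th),y,132-x*np.sin(th)])/1000) for x,y in((-188,122),(-188,-122),(0,-122),(0,122))]
    cv2.polylines(im,[np.int32(proj("scene",P).round())],True,c,1)
cv2.imwrite("pics/s7.png",cv2.resize(im[20:310,130:420],(600,600)))
E
```

```text
tip [-96.7 -50.9 260.9] F unit [ 0.4  -0.1  -0.33] mom [-0.36  0.45  0.04] q [-0.4   0.31  2.45  1.85  1.31  0.36] open 0.005 t 28.1
scene hood_lip [301.1 113.4] 0.61
scene skirt_edge [285.1 123.6] 0.88
scene wing_grip [329.9 175.8] 0.7
top hood_lip [228.7 171.5] 0.95
top skirt_edge [229.6 190.5] 0.68
top wing_grip [271.2 142.5] 0.65
```

View pics/s7.png

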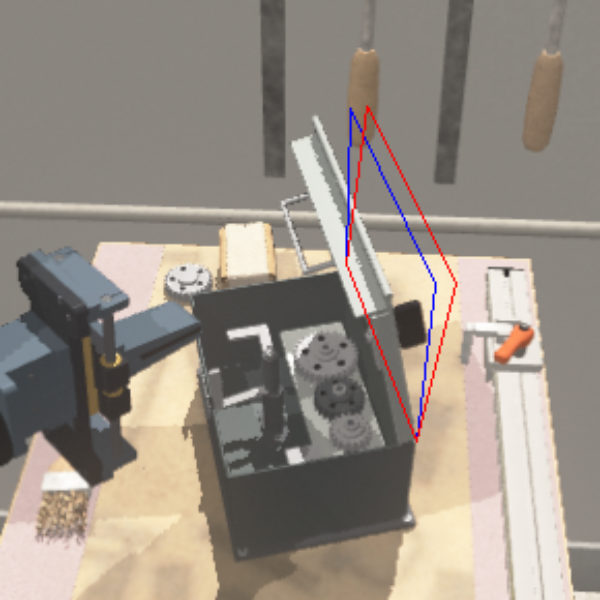

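The hood followed back to about 1.4 rad, its front edge at about (315,120) to (385,310). The withdrawal along the unit's x swept the slanted finger against something under the hood. I push again further right, moving in and out only along the tool's own axis.

```bash
python3 - <<'E'
from h import *
from kin import *
where()
E_=np.array([86,-32,256]); ax=np.array([np.cos(np.deg2rad(8))*np.cos(np.pi/6),np.cos(np.deg2rad(8))*.5,-np.sin(np.deg2rad(8))])
for d in (150,60,20,0): t=E_-ax*d; print(d,t.round(),*jog(t,30,8))
manip.get_image("top"); r=manip.landmark_of("top","skirt_edge"); print(r[0]['xy'])
E
```

```text
tip [-97.2 -50.  260.7] F unit [ 0.42  0.3  -0.33] mom [-0.33  0.46  0.06] q [-0.4   0.31  2.45  1.85  1.31  0.36] open 0.006 t 28.5
150 [ -43. -106.  277.] [ 7.6  -1.87  1.7 ] [-0.1 -0.2 -0. ]
60 [ 35. -62. 264.] [ 7.57 -1.86 10.7 ] [-0.1 -0.2 -0. ]
20 [ 69. -42. 259.] [ 7.56 -1.85 14.7 ] [-0.1 -0.2 -0. ]
0 [ 86. -32. 256.] [ 7.55 -1.85 16.7 ] [-0.1 -0.2 -0. ]
[231.0, 190.3]
```

>>> {"method": "jog_arm", "body": {
  "commands": [
    {"dx":3.8,"dy":-0.9,"dz":0.8,"rx":0,"ry":0,"rz":0},
    {"dx":7.6,"dy":-1.9,"dz":1.7,"rx":0,"ry":0,"rz":0},
    {"dx":7.6,"dy":-1.9,"dz":1.7,"rx":0,"ry":0,"rz":0},
    {"dx":7.6,"dy":-1.9,"dz":3.7,"rx":0,"ry":0,"rz":0},
    {"dx":7.6,"dy":-1.9,"dz":6.0,"rx":0,"ry":0,"rz":0},
    {"dx":7.6,"dy":-1.9,"dz":8.3,"rx":0,"ry":0,"rz":0},
    {"dx":7.6,"dy":-1.9,"dz":10,"rx":0,"ry":0,"rz":0},
    {"dx":7.6,"dy":-1.9,"dz":10,"rx":0,"ry":0,"rz":0},
    {"dx":7.6,"dy":-1.9,"dz":10,"rx":0,"ry":0,"rz":0}
  ]
}}

```text
clock: 29.35
tcp_pos: [0.6329, 0.1471, 0.2674]
eef_rot: [-1.709, 0.001, -0.749]
wrist_force: [-0.3, -0.1, -0.1]
opening: 0.004
grasp_force: 0.0
```

>>> {"method": "jog_arm", "body": {
  "commands": [
    {"dx":0,"dy":0,"dz":0.7,"rx":0,"ry":0,"rz":0},
    {"dx":0,"dy":0,"dz":1.4,"rx":0,"ry":0,"rz":0},
    {"dx":0,"dy":0,"dz":2.1,"rx":0,"ry":0,"rz":0},
    {"dx":0,"dy":0,"dz":2.8,"rx":0,"ry":0,"rz":0},
    {"dx":0,"dy":0,"dz":2.8,"rx":0,"ry":0,"rz":0}
  ]
}}

```text
clock: 29.77
tcp_pos: [0.6523, 0.1668, 0.2636]
eef_rot: [-1.709, 0.0, -0.751]
wrist_force: [-1.5, -1.2, 0.2]
opening: 0.006
grasp_force: 0.8
```

>>> {"method": "jog_arm", "body": {
  "commands": [
    {"dx":0,"dy":0,"dz":0.7,"rx":0,"ry":0,"rz":0},
    {"dx":0,"dy":0,"dz":1.4,"rx":0,"ry":0,"rz":0},
    {"dx":0,"dy":0,"dz":2.1,"rx":0,"ry":0,"rz":0},
    {"dx":0,"dy":0,"dz":2.8,"rx":0,"ry":0,"rz":0},
    {"dx":0,"dy":0,"dz":3.5,"rx":0,"ry":0,"rz":0},
    {"dx":0,"dy":0,"dz":4.0,"rx":0,"ry":0,"rz":0},
    {"dx":0,"dy":0,"dz":4.0,"rx":0,"ry":0,"rz":0}
  ]
}}

```text
clock: 30.35
tcp_pos: [0.6794, 0.1955, 0.2583]
eef_rot: [-1.709, 0.0, -0.751]
wrist_force: [-0.7, -0.9, 1.0]
opening: 0.003
grasp_force: 0.8
```

```bash
python3 - <<'E'
from h import *
from kin import *
where()
manip.get_image("top");manip.get_image("scene")
for n in("scene","top"):
  for p in("hood_lip","skirt_edge"):
    r=manip.landmark_of(n,p)
    if r: print(n,p,np.round(r[0]['xy'],1),round(r[0]['p'],2))
E
```

```text
tip [ 87.3 -32.6 256.4] F unit [-0.96 -0.68  0.97] mom [-0.34  0.38 -0.04] q [-0.11  0.46  2.12  2.07  1.12  0.49] open 0.003 t 30.35
scene hood_lip [331.8 107.7] 0.61
scene skirt_edge [313.4 114. ] 0.68
top hood_lip [214.5 126.9] 0.85
top skirt_edge [217.2 151.1] 0.83
```

The hood stands at about 1.68 rad. I retract purely along the tool axis.

>>> {"method": "jog_arm", "body": {
  "commands": [
    {"dx":0,"dy":0,"dz":-1,"rx":0,"ry":0,"rz":0},
    {"dx":0,"dy":0,"dz":-2.5,"rx":0,"ry":0,"rz":0},
    {"dx":0,"dy":0,"dz":-4.5,"rx":0,"ry":0,"rz":0},
    {"dx":0,"dy":0,"dz":-7,"rx":0,"ry":0,"rz":0},
    {"dx":0,"dy":0,"dz":-10,"rx":0,"ry":0,"rz":0},
    {"dx":0,"dy":0,"dz":-13,"rx":0,"ry":0,"rz":0},
    {"dx":0,"dy":0,"dz":-16,"rx":0,"ry":0,"rz":0},
    {"dx":0,"dy":0,"dz":-18,"rx":0,"ry":0,"rz":0},
    {"dx":0,"dy":0,"dz":-18,"rx":0,"ry":0,"rz":0},
    {"dx":0,"dy":0,"dz":-18,"rx":0,"ry":0,"rz":0}
  ]
}}

```text
clock: 31.48
tcp_pos: [0.5573, 0.0639, 0.2836]
eef_rot: [-1.708, -0.0, -0.753]
wrist_force: [0.0, 0.2, 0.0]
opening: 0.005
grasp_force: 0.0
```

```bash
python3 - <<'E'
from h import *
from kin import *
where()
manip.get_image("top");manip.get_image("scene")
for n in("scene","top"):
  for p in("hood_lip","skirt_edge","wing_grip"):
    r=manip.landmark_of(n,p)
    if r: print(n,p,np.round(r[0]['xy'],1),round(r[0]['p'],2))
for th in(1.5,1.57,1.6,1.65,1.7):
    c,s=np.cos(th),np.sin(th)
    P=[U+RU.apply(np.array([83-r*c-n*s,y,132+r*s-n*c])/1000) for r,y,n in((188,0,0),(170,0,27),(98,-75,-22))]
    print(th,proj("scene",P).round(1).tolist(),proj("top",P).round(1).tolist())
E
```

```text
tip [ -68.2 -122.1  281.6] F unit [0.06 0.16 0.04] mom [-0.31  0.39 -0.02] q [-0.49  0.33  2.29  1.73  1.32  0.53] open 0.005 t 31.48
scene hood_lip [334.4 108.6] 0.77
scene skirt_edge [313.5 113.1] 0.96
scene wing_grip [347.5 176. ] 0.72
top hood_lip [213.2 125.8] 0.57
top skirt_edge [220.  151.3] 0.95
1.5 [[310.0, 111.1], [295.1, 122.7], [335.3, 175.7]] [[222.9, 152.8], [229.6, 174.6], [269.7, 136.4]]
1.57 [[317.5, 109.8], [301.8, 120.6], [339.0, 175.6]] [[219.9, 143.5], [226.9, 165.9], [268.2, 132.4]]
1.6 [[320.7, 109.4], [304.7, 119.8], [340.6, 175.6]] [[218.7, 139.5], [225.7, 162.3], [267.6, 130.8]]
1.65 [[325.9, 108.8], [309.5, 118.7], [343.1, 175.7]] [[216.7, 133.1], [223.8, 156.2], [266.6, 128.1]]
1.7 [[331.1, 108.5], [314.4, 117.8], [345.6, 175.9]] [[214.7, 126.9], [221.9, 150.1], [265.6, 125.6]]
```

The hood stays at about 1.70 rad and the arm is free of it with zero force. I hand the job in.

```bash
python3 -c "
from rig import manip
print(manip.sign_off())"
```

```text
the job is handed in; nothing more can be done
None
```

I opened the hood in the order asked and handed it in at about 31 s with it standing at about 1.70 rad and the arm touching nothing; on the way the gripper snagged something under the hood (likely a rib), reaching about 70 N at the wrist, and dragged the hood part-way back twice, and I could not check whether the gripper's body bore over 40 N.

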